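Re-seat four vessels on their bench stations

TASK

Each of the four vessels on the bench top is standing on the wrong piece of equipment: put the blue-capped clear bottle on the magnetic stirrer, the orange-capped white bottle in the shaker's clamp, the black-capped amber jar in the cold block and the yellow-capped jar on the balance. Each station holds only one vessel, so park one on the rubber mat whenever you need the room. Keep every vessel upright, set it down gently rather than dropping it, and leave each standing flat on the floor of its station, inside the ring, bore or clamp.

Things in the scene. Friction and masses are not known exactly. Their poses are not given: they have to be found in the camera images.
- clear_bottle: loose clear wide-mouth bottle with a pale watery filling and a ribbed blue screw cap, 94 mm tall: straight round body 54 mm across up to 62 mm, short neck, cap 44 mm across from 72 to 94 mm. Origin at the centre of its underside, z up. About 0.12 kg. Best gripped by the cap
- orange_bottle: loose opaque white plastic wide-mouth bottle with a ribbed orange screw cap, 96 mm tall: straight round body 55 mm across up to 64 mm, short neck, cap 46 mm across from 74 to 96 mm. Origin at the centre of its underside, z up. About 0.12 kg. Best gripped by the cap
- amber_jar: loose amber glass jar with a black screw cap and a plain pale label round it, 85 mm tall: round body 52 mm across up to about 60 mm, cap 47 mm across from 69 to 85 mm. Origin at the centre of its underside, z up. About 0.12 kg. Best gripped by the cap
- yellow_jar: loose clear empty round jar with a broad yellow screw cap, 80 mm tall: body 42 mm across, cap 47 mm across from 66 to 80 mm. Origin at the centre of its underside, z up. About 0.06 kg. Best gripped by the cap
- stirrer: magnetic stirrer, fixed: blue housing 120 x 110 mm with a white plate inside a round wire guard rail on six posts, black knob on the front. Origin on the bench below the centre of the plate; z up, x away from the front. The plate (where a vessel stands) is 45 mm above the origin; the rail is 74 mm across inside and its top 69 mm above the origin
- shaker: orbital shaker, fixed: grey housing 120 x 110 mm with a drilled aluminium platform and, on it, a clamp of six upright steel spring fingers, flared at the tips. Origin on the bench below the centre of the clamp; z up, x away from the front. The clamp's floor is 45 mm above the origin; it is 71 mm across inside and the finger tips stand 73 mm above the origin. The fingers are rigid
- cold_block: cold block, fixed: black insulated housing 120 x 110 mm round a square aluminium block with one round bore. Origin on the bench below the centre of the bore; z up, x away from the front. The bore's floor is 45 mm above the origin; it is 74 mm across and its mouth (and the jacket's top) 74 mm above the origin
- balance: laboratory balance, fixed: pale grey housing 120 x 110 mm with a round steel pan inside a low clear draught ring, small display on the front edge. Origin on the bench below the centre of the pan; z up, x away from the front. The pan (it does not give) is 45 mm above the origin; the ring is 74 mm across inside and its top 66 mm above the origin
- mat: dark green ribbed rubber mat, fixed flat on the bench, 120 x 110 x 4 mm, empty at the start: the free spot. Origin on the bench below the spot where a vessel parks (5 mm behind the mat's centre); z up; its top is 4 mm above the origin. The mat and the four stations take five spots, in any order: four side by side in front of the tall plate hotel (its base starts about 0.57 m ahead of the robot), and one farther away to the hotel's right; carry things round the hotel's front

How it is judged (in metres and radians):
At the end, for the whole second after the job is handed in: Blue-capped bottle on the stirrer, orange-capped bottle in the shaker clamp, amber jar in the cold block, yellow-lidded jar on the balance: each within 15 mm of its station's centre, its underside within 4 mm of the station's floor (45 mm up), upright within 0.1 rad, released and at rest (horizontal distance between clear_bottle and stirrer below 0.015 m and z of clear_bottle in the frame of stirrer between 0.041 and 0.049 m and angle between each of clear_bottle, orange_bottle, amber_jar, yellow_jar's own z axis and vertical below 0.1 rad and linear speed of each of clear_bottle, orange_bottle, amber_jar, yellow_jar below 0.02 m/s and angular speed of each of clear_bottle, orange_bottle, amber_jar, yellow_jar below 0.2 rad/s and horizontal distance between orange_bottle and shaker below 0.015 m and z of orange_bottle in the frame of shaker between 0.041 and 0.049 m and horizontal distance between amber_jar and cold_block below 0.015 m and z of amber_jar in the frame of cold_block between 0.041 and 0.049 m and horizontal distance between yellow_jar and balance below 0.015 m and z of yellow_jar in the frame of balance between 0.041 and 0.049 m); the robot touches nothing.
It fails at once if a vessel tipped over (leaned more than 0.5 rad) (angle between any of clear_bottle, orange_bottle, amber_jar, yellow_jar's own z axis and vertical above 0.5 rad).
It fails at once if a vessel was dropped or thrown (moved faster than 0.6 m/s while out of the fingers) ((linear speed of clear_bottle above 0.6 m/s and contact force between the fingers and clear_bottle below 0.05 N) or (linear speed of orange_bottle above 0.6 m/s and contact force between the fingers and orange_bottle below 0.05 N) or (linear speed of amber_jar above 0.6 m/s and contact force between the fingers and amber_jar below 0.05 N) or (linear speed of yellow_jar above 0.6 m/s and contact force between the fingers and yellow_jar below 0.05 N)).
It also fails if it takes over 141 s, if anything falls off the work surface, if the arm or the gripper's body presses on something with over 40 N, if the wrist force passes 120 N, or if a joint passes its speed limit or range.

ROBOT

A 6-joint arm with a two-finger parallel gripper is mounted at the origin on a cart in front of the work surface, level with it; the furniture and walls round the work are solid. World frame = base frame: x ahead of the robot, y to its left, z up, the work surface at z = 0. Lengths are in m, angles in degrees, forces in N, time in s.
With the tool pointing down it reaches from about 0.4 to 0.825 m from the base axis. Payload 7 kg.
Tool frame: the origin (TCP) lies midway between the tips of the shut fingers; the grasp point (between the pads) lies 19 mm behind it; x points along the fingers, z is the direction in which the jaws open and shut, and the axes are right-handed (so a half turn about x gives the same grasp; the last joint's range is limited). The gripper opens to 88 mm and grips with 3 to 60 N. Pads are 19 mm wide; open, the fingers measure 130 mm over their backs; the gripper's body (78 mm by 193 mm) begins 47 mm behind the grasp point.
Start: joints at [-49.097, 20.546, 0.682, 0, -70.136, -16.507], TCP at [0.279, -0.615, 0.227] pointing down, gripper open.
Joint ranges: [-176.03, 176.03], [-82.01, 121.73], [-58.28, 71.71], [-173.87, 95.51], [-174.79, -0.11], [-173.66, 173.66]. Speed limits (degrees/s): [136.94, 136.94, 172.46, 180, 180, 180].

INTERFACE

Orientations are given as [roll, pitch, yaw] about the fixed x, y, z axes, in that order (R = Rz(yaw) Ry(pitch) Rx(roll)).
In Python, from plant import ctrl gives the robot as it stands.
- The arm moves only by the tool servo_tool, never from a script. Its argument "motion" is a list of rows, each an object with "offset": the shift along the tool's x, y, z in m, a list of three; "roll": the turn about the tool's x in degrees; "claw": the opening, from -1 (shut) to 1 (fully open), so that 0 is half open. In form: [{"offset": [x, y, z], "roll": roll, "claw": claw}, ...]. A call has 1 to 12 rows; each row shifts and turns the commanded pose from where the row before left it, along the tool's axes as they then stand; what a row does not reach is not made up. A row lasts 1/8 s, in which the tool goes at most 62.5 mm and 10.7 degrees, less where a joint would pass 70% of its speed; a pose out of reach is approached as far as the arm can. A call is refused whole if a number of a shift passes 0.0625 or a number of a turn 10.7, either way. A call with a gripper value outside its range is refused whole. The fingers move at their own pace and stop on an object; the grip force is fixed at half the most. Time passes only in rows, so rows that do not move let the fingers close. It gives the time, the measured TCP pose, the force and the opening at its end, in the units of the state.
- ctrl.get_obs(): the state, without advancing time (a new reading comes with each control period).
- ctrl.snapshot(name): name is "scene" or "top"; returns a dict with "frame" (420x560x3 uint8, blue, green, red), "z_map" (420x560 float32, m along the optical axis (not along the pixel's ray), 0 where there is no reading), "mtx" (3x3 intrinsics, pixels), "k1" (the pictures are not rectified: a ray, as slopes to the right and down, at radius r is drawn at 1 + k1 r^2 times it, then the intrinsics apply), "extrinsics" (4x4, takes a point from camera to world coordinates). Camera axes: x right, y up, looking along -z (the intrinsics and any distortion apply to the point x, -y, -z); pixel columns grow to the right and rows downward; lengths in m; the calibration is good to about 2 mm. A picture is of the moment at which its call begins.
- ctrl.close_job(): hands the job in, once; it reports no verdict.
The state is a dict: "clock": time; "joint_pos": joint angles; "qvel": joint speeds; "tau": joint torques, N m; "tool_pos": TCP position; "orientation": TCP orientation; "force": force on the tool from outside, world axes, zero at the start; "moment": the same for the moment, N m; "opening": finger opening in m.
Only numpy, scipy, OpenCV 4.12 (cv2) and the standard library are available. Lean on these libraries where they do the work, as an engineer would, in place of code of your own. Each camera call takes 0.05 s, during which the arm holds its last target.

## Working session

There is one attempt and no reset: what is moved stays moved. The work goes in short steps, Python scripts to look and compute and a tool call to move; the robot and the scene stay as the last step left them, time stands still between calls to the robot, and variables do not carry over. Pictures are saved under pics/ and viewed, and the job is handed in when it is done.

Besides the shell and the picture viewer there is one more tool, called after "Request:" in YAML: its name, and indented under it one key for each argument. servo_tool: Moves the arm, as the interface text tells. Its arguments: {"type":"object","properties":{"motion":{"type":"array"}},"required":["motion"]}

```bash
ls; mkdir -p pics
cat > h.py <<'E'
import numpy as np, cv2
from plant import ctrl
def snap(name,fn):
    s=ctrl.snapshot(name); cv2.imwrite('pics/'+fn,s['frame']); np.savez('/tmp/'+fn+'.npz',**{k:np.asarray(v) for k,v in s.items()}); return s
def cloud(s):
    h,w=s['z_map'].shape; u,v=np.meshgrid(np.arange(w),np.arange(h))
    pts=np.stack([u.ravel(),v.ravel()],1).astype(np.float64)[:,None]
    d=np.array([float(s['k1']),0,0,0,0])
    n=cv2.undistortPoints(pts,np.asarray(s['mtx'],float),d)[:,0]
    z=s['z_map'].ravel(); P=np.stack([n[:,0]*z,-n[:,1]*z,-z,np.ones_like(z)],1)
    W=(P@np.asarray(s['extrinsics']).T)[:,:3].reshape(h,w,3); W[s['z_map']==0]=np.nan
    return W
E
python3 - <<'E'
from h import *
for n in('scene','top'):
    s=snap(n,n+'0.png'); print(n,s['mtx'],s['k1'],s['extrinsics'],(s['z_map']>0).mean())
print(ctrl.get_obs())
E
```

```text
pics
scene [[509.50379442   0.         284.7049365 ]
 [  0.         509.50379442 204.42101052]
 [  0.           0.           1.        ]] -0.14430232675431168 [[-0.50957036  0.47852667 -0.7150876  -0.48615062]
 [-0.86042525 -0.28094361  0.42513419  0.63618203]
 [ 0.00253875  0.83191521  0.55489696  0.847305  ]
 [ 0.          0.          0.          1.        ]] 0.9882312925170068
top [[390.23280368   0.         270.49476422]
 [  0.         390.23280368 208.73303796]
 [  0.           0.           1.        ]] 0.031218909670801757 [[ 0.00583203  0.9976371  -0.06845584  0.46738824]
 [-0.99985821  0.0047362  -0.01615922  0.01997882]
 [-0.01579682  0.06854037  0.99752327  1.07211693]
 [ 0.          0.          0.          1.        ]] 0.9962585034013606
{'clock': 0.1, 'joint_pos': array([-4.90964847e+01,  2.05878165e+01,  6.38076287e-01, -1.66170297e-02,
       -7.01370686e+01, -1.65078795e+01]), 'qvel': array([ 0.10538946, -0.04748056,  0.11165358,  0.02461408, -0.08605706,
        0.02692135]), 'tau': array([-1.46864400e-03, -5.84161305e+01,  2.93751884e+01,  7.01547414e+00,
        1.02115722e-02, -4.15409863e-05]), 'tool_pos': array([ 0.27858796, -0.61433298,  0.22570724]), 'orientation': array([  6.30764242,  89.91179632, 120.69762039]), 'force': array([-0.04571354, -0.60890034, -0.57800125]), 'moment': array([-0.02552542, -0.02403843, -0.04963382]), 'opening': 0.08777965063686262}
```

View pics/scene0.png

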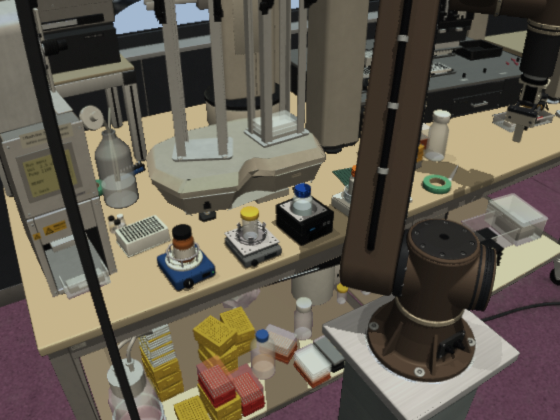

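View pics/top0.png

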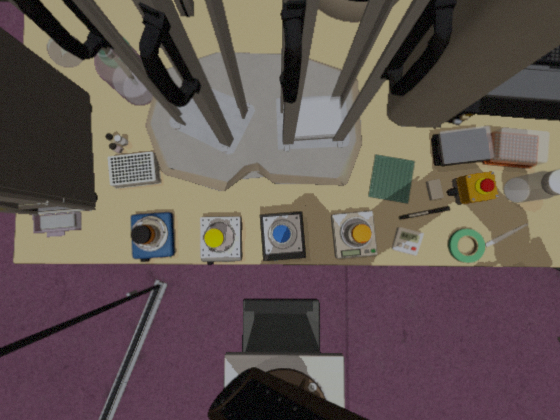

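The scene view shows, from left to right: amber jar on the stirrer (185,245), yellow on the shaker (250,225) and blue on the cold block (303,200). In the top view orange is on the balance (357,233) and the mat is empty at (392,178). So this is two 2-cycles. Next I'll measure.

```bash
cat > m.py <<'E'
from h import *
def fitcirc(P):
    A=np.c_[2*P,np.ones(len(P))];b=(P**2).sum(1);s=np.linalg.lstsq(A,b,rcond=None)[0];return s[:2],np.sqrt(s[2]+s[0]**2+s[1]**2)
def lab(s):
    return cv2.cvtColor(s['frame'],cv2.COLOR_BGR2HSV)
def caps(s,verbose=1):
    W=cloud(s);H=lab(s);out={}
    for n,lo,hi in (('blue',(100,120,90),(125,255,255)),('yellow',(22,150,120),(32,255,255)),('orange',(8,150,120),(21,255,255)),('black',(0,0,0),(180,255,75))):
        m=cv2.inRange(H,lo,hi)>0
        Z=W[...,2]; m&=(Z>.065)&(Z<.16)&(W[...,0]>.3)&(W[...,0]<.7)&(abs(W[...,1])<.5)
        k,L,st,c=cv2.connectedComponentsWithStats(m.astype(np.uint8))
        for i in range(1,k):
            if st[i,4]<40: continue
            P=W[L==i]; zt=np.percentile(P[:,2],90); T=P[P[:,2]>zt-.006]
            (cx,cy),r=cv2.minEnclosingCircle(T[:,:2].astype(np.float32))
            print(n,c[i].round(0),st[i,4],'ztop',zt.round(4),'centre med',np.median(T[:,:2],0).round(4),'mec',round(cx,4),round(cy,4),round(r,4))
E
python3 - <<'E'
from m import *
for n in('top','scene'):
    s={k:v for k,v in np.load(f'/tmp/{n}0.png.npz').items()}
    print(n);caps(s)
    W=cloud(s)
    if n=='top':
        for u,v in ((392,178),(375,160),(410,195),(100,200)): print(u,v,W[v,u].round(4))
        cv2.imwrite('pics/topz.png',cv2.resize(s['frame'][190:270,120:420],None,fx=2.6,fy=2.6,interpolation=cv2.INTER_CUBIC))
E
```

```text
top
blue [281. 233.] 229 ztop 0.1415 centre med [0.4734 0.0097] mec 0.4734 0.0097 0.0205
yellow [476. 187.] 337 ztop 0.0876 centre med [ 0.5923 -0.4809] mec 0.5933 -0.4869 0.0345
yellow [214. 238.] 279 ztop 0.1275 centre med [0.4607 0.1737] mec 0.4626 0.1733 0.0232
yellow [358. 235.] 74 ztop 0.1431 centre med [ 0.4688 -0.1724] mec 0.4712 -0.1749 0.0158
orange [363. 232.] 174 ztop 0.1433 centre med [ 0.4782 -0.1849] mec 0.4747 -0.1813 0.0221
black [465. 188.] 63 ztop 0.0738 centre med [ 0.5956 -0.4578] mec 0.5915 -0.4612 0.031
black [284. 240.] 584 ztop 0.0763 centre med [0.4309 0.    ] mec 0.4665 0.0056 0.0784
black [143. 234.] 373 ztop 0.1319 centre med [0.4694 0.3496] mec 0.4696 0.3503 0.0236
black [348. 233.] 53 ztop 0.1024 centre med [ 0.4846 -0.1577] mec 0.4749 -0.1659 0.0223
392 178 [ 0.6264 -0.2945  0.0049]
375 160 [ 0.6762 -0.2491  0.0043]
410 195 [ 5.804e-01 -3.440e-01 -2.000e-04]
100 200 [ 0.5633  0.5104 -0.0045]
scene
blue [301. 188.] 85 ztop 0.1415 centre med [0.4739 0.0168] mec 0.4722 0.0135 0.0219
yellow [249. 212.] 181 ztop 0.1281 centre med [0.4582 0.1773] mec 0.4638 0.1772 0.0266
black [240. 189.] 1209 ztop 0.1036 centre med [0.6098 0.1647] mec 0.6525 0.0997 0.2367
black [306. 193.] 46 ztop 0.1382 centre med [0.4535 0.0097] mec 0.4571 0.0121 0.0146
black [307. 215.] 438 ztop 0.0764 centre med [0.4229 0.0187] mec 0.4642 0.0098 0.0779
black [181. 232.] 263 ztop 0.132 centre med [0.4662 0.3542] mec 0.4677 0.3521 0.0245
```

View pics/topz.png

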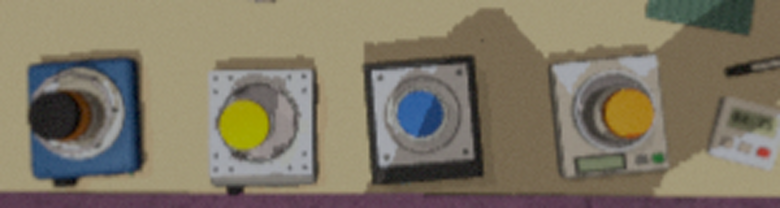

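```bash
cat > st.py <<'E'
from m import *
import sys
def rect(W,c,zlo,zhi):
    m=(W[...,2]>zlo)&(W[...,2]<zhi)&(np.hypot(W[...,0]-c[0],W[...,1]-c[1])<.1)
    return W[m]
S={'stirrer':(.47,.345),'shaker':(.467,.172),'cold':(.47,.005),'balance':(.473,-.178)}
if __name__=='__main__':
  tiles=[]
  for cam in('top','scene'):
    s={k:v for k,v in np.load(f'/tmp/{cam}0.png.npz').items()};W=cloud(s)
    for n,c in S.items():
        # orthorectified view: 1 px=0.5mm via splat
        m=(np.hypot(W[...,0]-c[0],W[...,1]-c[1])<.09)&(W[...,2]>.02)
        P=W[m];col=s['frame'][m]
        im=np.zeros((200,200,3),np.uint8);hm=np.zeros((200,200,3),np.uint8)
        o=np.argsort(P[:,2])
        for p,q in zip(P[o],col[o]):
            u=int((c[1]-p[1])*1000+100);v=int((c[0]-p[0])*1000+100)
            cv2.circle(im,(u,v),1,q.tolist(),-1)
            hm[v-1:v+2,u-1:u+2]=cv2.applyColorMap(np.uint8([[min(255,max(0,(p[2]-.03)*2200))]]),cv2.COLORMAP_JET)[0,0]
        tiles.append(np.vstack([im,hm]))
        h=np.histogram(P[:,2],bins=np.arange(.02,.15,.004)); print(cam,n,h[0])
    cv2.imwrite(f'pics/st_{cam}.png',np.hstack(tiles[-4:]))
E
python3 st.py
```

```text
top stirrer [ 19  29  67 243 500 191 218  25   6  11  14  62  88  14  11   8  18   6
  15  20  33  27   0   3   5  14  38 238  38   0   0   0]
top shaker [ 43 111  82  11  55 643 465  28  34  31   9  19  32  18   2   3   3   0
   0   0   0   0   0   3   4  49 225  19   0   0   0   0]
top cold [  0   0   0   0   0  66 175  21   6   4   5  29 437 809 104   0   0   0
   0   0   8  45  46   7   0   0   0   0  10 175  72   0]
top balance [ 10  12  51 128 517 403 107  23  24  20  32  96  19   7   4   2   8   4
   8   4   8  21  45  27   2   2   4   7   8  83 186  15]
scene stirrer [ 64  70  93 153 362 189 246  60  25  16  31  60 102  33  28  28  37  26
  30  36  44  40  27  13  28  25  34 157  28   0   0   0]
scene shaker [ 88 155 207  16  25 321 343  43  47  71  35  41  47  25  22  22  17  22
  21  20  22  21  13  19  24  41 127  22   0   0   0   0]
scene cold [ 63  70  59  71  69  79  62  75  77  88  84  94 198 456  92  22  26  23
  27  26  23  37  40  31  18  17  23  21  19  79  48   0]
scene balance [20 22 22 32 67 61 14 12 11 16 17 24 10  6  3  5  4  6  4  7  4 10  5 12
  2  1  7  6  4  3 18  3]
```

View pics/st_top.png

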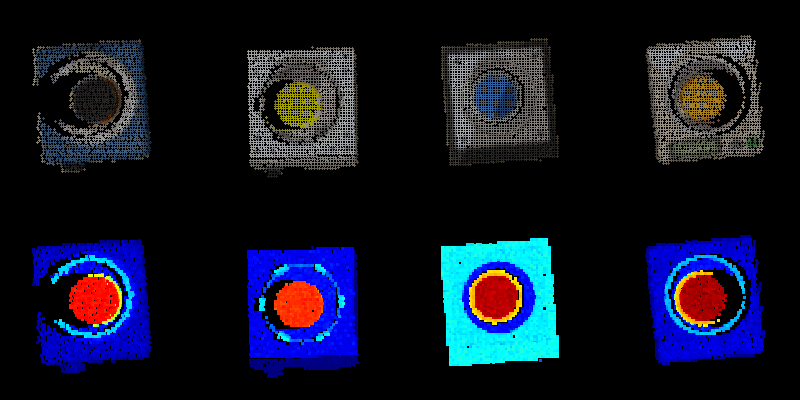

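View pics/st_scene.png

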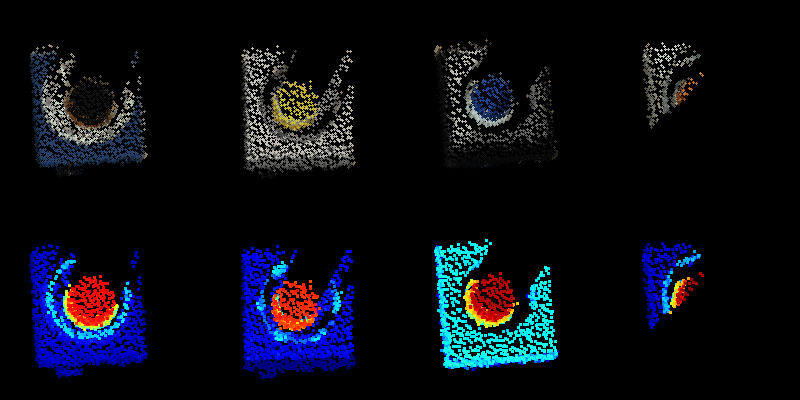

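```bash
cat > fit.py <<'E'
from st import *
from scipy.optimize import least_squares
rng={'stirrer':(.060,.073,.038,.003),'shaker':(.058,.08,.037,.004),'balance':(.058,.070,.038,.003)}
for cam in('top','scene'):
    s={k:v for k,v in np.load(f'/tmp/{cam}0.png.npz').items()};W=cloud(s)
    for n,c in S.items():
        c=np.array(c)
        if n=='cold':
            m=(np.hypot(W[...,0]-c[0],W[...,1]-c[1])<.062)
            P=W[m]; hi=P[(P[:,2]>.070)&(P[:,2]<.08)]; lo=P[(P[:,2]>.03)&(P[:,2]<.055)]
            # classify: maximise separation
            f=lambda q:(np.sum(np.clip(.037-np.hypot(*(hi[:,:2]-q).T),0,None)**2*1)+np.sum(np.clip(np.hypot(*(lo[:,:2]-q).T)-.037,0,None)**2))
            g=[(f(c+np.array([i,j])*.0005),i,j) for i in range(-40,41) for j in range(-40,41)]
            mn=min(g)[0];b=[c+np.array(x[1:])*.0005 for x in g if x[0]<=mn*1.02+1e-12]
            print(cam,n,np.mean(b,0).round(4),mn,len(b),'mouth z',np.median(hi[:,2]).round(4),'floor',np.median(lo[:,2]).round(4) if len(lo) else None,len(lo));continue
        zl,zh,R,_=rng[n]
        P=W[(W[...,2]>zl)&(W[...,2]<zh)&(np.hypot(W[...,0]-c[0],W[...,1]-c[1])<.06)]
        best=None
        for i in range(-30,31):
            for j in range(-30,31):
                q=c+np.array([i,j])*.0007; k=(abs(np.hypot(*(P[:,:2]-q).T)-R)<.003).sum()
                if best is None or k>best[0]: best=(k,q)
        q=best[1]
        I=P[abs(np.hypot(*(P[:,:2]-q).T)-R)<.005]
        r=least_squares(lambda p:np.hypot(*(I[:,:2]-p[:2]).T)-p[2],[*q,R],loss='soft_l1',f_scale=.001).x
        a=np.degrees(np.arctan2(*(I[:,:2]-r[:2]).T[::-1]));
        fl=W[(W[...,2]<.055)&(W[...,2]>.035)&(np.hypot(W[...,0]-r[0],W[...,1]-r[1])<.034)]
        print(cam,n,r.round(4),len(I),len(P),'angcov',np.histogram(a,bins=8,range=(-180,180))[0],'floor z',np.median(fl[:,2]).round(4) if len(fl) else None)
E
python3 fit.py
python3 - <<'E'
from m import *
s={k:v for k,v in np.load('/tmp/top0.png.npz').items()};W=cloud(s);H=lab(s)
m=(cv2.inRange(H,(60,60,20),(95,255,140))>0)&(W[...,0]>.5)&(W[...,0]<.75)&(W[...,1]<-.2)&(W[...,1]>-.4)&(W[...,2]<.02)
P=W[m];print(len(P),cv2.minAreaRect((P[:,:2]*1000).astype(np.float32)),np.median(P,0))
E
```

```text
top stirrer [0.4727 0.3539 0.0389] 139 172 angcov [19 20 21 23 22 10  5 19] floor z 0.0451
top shaker [0.4639 0.17   0.0387] 78 92 angcov [11  9  7  8 14  7  6 16] floor z 0.0451
top cold [0.4725 0.006 ] 5.320516369931687e-07 1 mouth z 0.0729 floor 0.0453 265
top balance [ 0.478  -0.1833  0.0384] 142 160 angcov [19 13 21 18 16 18 20 17] floor z 0.0458
scene stirrer [0.4725 0.3566 0.0393] 124 205 angcov [25 15  7  0 12 14 26 25] floor z 0.0467
scene shaker [0.4768 0.167  0.0347] 122 205 angcov [ 3 15  0  0  1 14 27 62] floor z 0.0464
scene cold [0.4628 0.0142] 0.05277083048340741 120 mouth z 0.0736 floor 0.0441 138
scene balance [ 0.4767 -0.1824  0.04  ] 46 58 angcov [ 0  0  0  0 16 14 16  0] floor z 0.0428
1219 ((604.6902465820312, -288.8851013183594), (103.55499267578125, 157.25999450683594), 79.23585510253906) [ 0.62928525 -0.29460922  0.00424788]
```

Run:
```python
from m import *
from scipy.spatial.transform import Rotation as R
o=ctrl.get_obs();print(R.from_euler('xyz',o['orientation'],degrees=True).as_matrix().round(3))
for n in('top','scene'):
    s={k:v for k,v in np.load(f'/tmp/{n}0.png.npz').items()};W=cloud(s).reshape(-1,3)
    for zl,zh in((.03,.06),(.06,.1),(.1,.15),(.15,.3),(.3,.6)):
        P=W[(W[:,0]>.5)&(W[:,0]<.8)&(W[:,1]>-.45)&(W[:,1]<.45)&(W[:,2]>zl)&(W[:,2]<zh)]
        if len(P): print(n,zl,zh,len(P),'x',np.percentile(P[:,0],[0,2,50]).round(3),'y',np.percentile(P[:,1],[0,2,98,100]).round(3))
```

```text
[[-0.001 -0.911 -0.413]
 [ 0.001 -0.413  0.911]
 [-1.     0.     0.002]]
top 0.03 0.06 2705 x [0.5   0.501 0.621] y [-0.447 -0.408  0.446  0.45 ]
top 0.06 0.1 1562 x [0.5   0.502 0.695] y [-0.45  -0.448  0.343  0.385]
top 0.1 0.15 2019 x [0.502 0.583 0.647] y [-0.45  -0.443  0.335  0.344]
top 0.15 0.3 16521 x [0.586 0.604 0.697] y [-0.397 -0.367  0.303  0.331]
top 0.3 0.6 17789 x [0.631 0.654 0.754] y [-0.396 -0.384  0.261  0.278]
scene 0.03 0.06 2229 x [0.5   0.503 0.636] y [-0.429 -0.366  0.446  0.45 ]
scene 0.06 0.1 1817 x [0.5   0.505 0.627] y [-0.425 -0.391  0.316  0.383]
scene 0.1 0.15 3101 x [0.575 0.582 0.611] y [-0.445 -0.392  0.335  0.344]
scene 0.15 0.3 9729 x [0.582 0.601 0.698] y [-0.447 -0.377  0.307  0.331]
scene 0.3 0.6 9697 x [0.629 0.665 0.752] y [-0.402 -0.385  0.258  0.283]
```

Run:
```python
from m import *
W=np.concatenate([cloud({k:v for k,v in np.load(f'/tmp/{n}0.png.npz').items()}).reshape(-1,3) for n in('top','scene')])
W=W[np.isfinite(W[:,0])&(W[:,2]>.02)&(W[:,2]<1)]
ys=np.arange(.45,-.52,-.03)
print('y(cm)  ',' '.join('%3d'%(y*100) for y in ys),' max height cm')
for x in np.arange(.84,.42,-.02):
    print('%.2f   '%x,' '.join((lambda q:'%3d'%(q.max()*100) if len(q)>2 else '  .')(W[(abs(W[:,0]-x)<.01)&(abs(W[:,1]-y)<.015)][:,2]) for y in ys))
```

```text
y(cm)    45  42  39  36  33  30  27  24  21  18  15  12   9   6   3   0  -2  -5  -8 -11 -14 -17 -20 -23 -26 -29 -32 -35 -38 -41 -44 -47 -50  max height cm
0.84     33  31  20  18  14  16  16  16   .  17  16  16  16  17  16  17   .  17  17  17  15  14   .   .  52   .   .   .   .   .   .  17  17
0.82     32  31  17   .  15  16  16  17  58  36  16  17  16  16  16  17  16  16  17  16  16  14   .   .  53   .   .   .   .   .  17  17  17
0.80      .   .   .   .  15  16  16  17  58  18  18  17  16  17  17  17  17  17  25  54  16  15   .   .  54   .   .   .   .  16  17  17  17
0.78      .   .   .   .  16  16  17  18  18  18  18  18  18  16  56  57  21  22  56  58  17   .   .   .  57  57   3   3   .  14  14   .   .
0.76      .   .   .   .  16  16  18  61  18  18  18  59  61  18  57  61  22  22  22  59  17  13   .   .  57  59  59  56  53  15  14   .   7
0.74      5   .   .   .  16  16  64  62  18  18  18  48  63  17  33  50  22  22  22  22  17  15   .   .   .   .  53  48  52   7   7   7   7
0.72      5   .   .   .  16  16  65  66  18  18  18  18  17  16  18  22  22  22  22  22  17  15   .   .  
[... 1294 characters left out ...]

0.52      .   4   4   7   7   4   .   4   4   4   4   4   .   7   7   7   7   .   .   4   6   6   6   4   .   .   .   .   .   .   .   .   .
0.50      .   4   7  13  13   4   .   4   7   7   7   4   .   7  13  14   7   .   .   4  12  14   6   4   .   2   .   .   .   .   .   2   .
0.48      .   4  12  13  13   7   .   4  12  12  12   6   .   7  14  14  11   7   .   4  14  14  14   4   .   2   2   2   .   .   2   2   2
0.46      .   4  12  13  13   7   .   4  12  12  12   7   .   7  14  14  10   7   .   4  14  14  14   4   .   2   2   2   .  58  56   .   2
0.44      .   3   7  13  13   4   .   4  12  13  12   4   .   7  11  13   7   7   .   4   6  10   6   4   .   .   .   2   .  59  57   .   2
```

Request:
servo_tool:
  motion:
    - {"offset": [-0.015, 0, 0], "roll": 8.2, "claw": 1}
    - {"offset": [-0.015, 0, 0], "roll": 8.1, "claw": 1}
    - {"offset": [-0.015, 0, 0], "roll": 8.1, "claw": 1}
    - {"offset": [0, 0, 0], "roll": 0, "claw": 1}

```text
clock: 0.6
tool_pos: [0.279, -0.6151, 0.2723]
orientation: [-142.8, 89.9, -52.8]
force: [-0.2, -0.4, -0.5]
opening: 0.0881
```

Request:
servo_tool:
  motion:
    - {"offset": [0, -0.0162, 0.0522], "roll": 0, "claw": 1}
    - {"offset": [0, -0.0162, 0.0522], "roll": 0, "claw": 1}
    - {"offset": [0, -0.0162, 0.0522], "roll": 0, "claw": 1}
    - {"offset": [0, -0.0162, 0.0522], "roll": 0, "claw": 1}
    - {"offset": [0, -0.0162, 0.0522], "roll": 0, "claw": 1}
    - {"offset": [0, -0.0162, 0.0522], "roll": 0, "claw": 1}
    - {"offset": [0, -0.0162, 0.0522], "roll": 0, "claw": 1}
    - {"offset": [0, -0.0162, 0.0522], "roll": 0, "claw": 1}
    - {"offset": [0, -0.0162, 0.0522], "roll": 0, "claw": 1}
    - {"offset": [0, -0.0162, 0.0522], "roll": 0, "claw": 1}
    - {"offset": [0, -0.0162, 0.0522], "roll": 0, "claw": 1}
    - {"offset": [0, -0.0162, 0.0522], "roll": 0, "claw": 1}

```text
clock: 2.1
tool_pos: [0.473, 0.0135, 0.2709]
orientation: [77.9, 90.0, 168.1]
force: [1.5, -0.2, 0.1]
opening: 0.0876
```

```bash
cat > w.py <<'E'
import sys
from h import *
from scipy.spatial.transform import Rotation as R
# usage: w.py x y z -> needed world & tool offset
o=ctrl.get_obs();M=R.from_euler('xyz',o['orientation'],degrees=True).as_matrix()
print('clock',o['clock'],'tcp',o['tool_pos'].round(4),'jaw deg',np.degrees(np.arctan2(M[1,2],M[0,2])).round(1),'tilt x',M[:,0].round(3),'F',o['force'].round(1),'open',round(o['opening'],4),'J',o['joint_pos'].round(0))
for a in sys.argv[1:]:
    d=np.array([float(q) for q in a.split(',')])-o['tool_pos'];print(a,'world',d.round(4),'tool',(M.T@d).round(4))
E
python3 w.py .4735,.011,.109
```

```text
clock 2.1 tcp [0.473  0.0135 0.2709] jaw deg 90.2 tilt x [-0.  0. -1.] F [ 1.5 -0.2  0.1] open 0.0876 J [  26.   -1.  -20.   -0.  -71. -115.]
.4735,.011,.109 world [ 0.0005 -0.0025 -0.1619] tool [ 0.1619 -0.0006 -0.0025]
```

Request:
servo_tool:
  motion:
    - {"offset": [0.03, 0, -0.0015], "roll": 0, "claw": 1}
    - {"offset": [0.04, 0, 0], "roll": 0, "claw": 1}
    - {"offset": [0.04, 0, 0], "roll": 0, "claw": 1}
    - {"offset": [0.03, 0, 0], "roll": 0, "claw": 1}
    - {"offset": [0.02, 0, 0], "roll": 0, "claw": 1}
    - {"offset": [0, 0, 0], "roll": 0, "claw": 1}

```text
clock: 2.85
tool_pos: [0.4716, 0.0096, 0.1097]
orientation: [110.2, 89.8, -159.7]
force: [0.3, 0.2, 0.3]
opening: 0.0879
```

```bash
python3 w.py .4735,.011,.109; python3 -c "
from h import *
a=snap('scene','s1.png')['frame'];b=snap('top','t1.png')['frame']
cv2.imwrite('pics/c1.png',np.hstack([cv2.resize(a[100:300,200:400],(400,400)),cv2.resize(b[140:260,220:340],(400,400))]))"
```

```text
clock 2.85 tcp [0.4716 0.0096 0.1097] jaw deg 90.1 tilt x [-0.004 -0.002 -1.   ] F [0.3 0.2 0.3] open 0.0879 J [  25.    8.  -33.   -0.  -49. -115.]
.4735,.011,.109 world [ 0.0019  0.0014 -0.0007] tool [ 0.0007 -0.0019  0.0014]
```

View pics/c1.png

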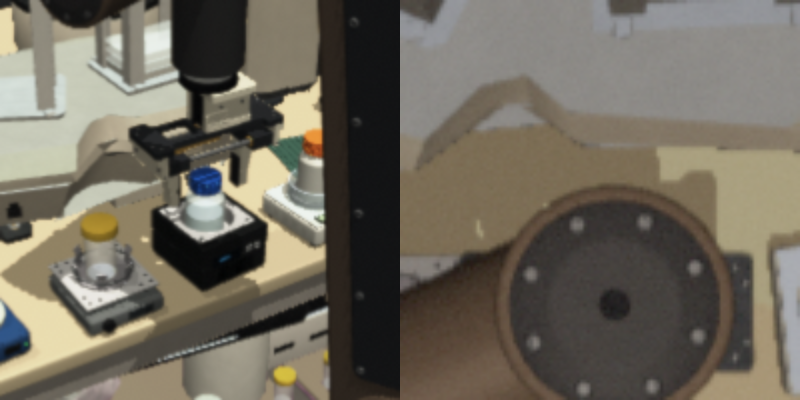

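The fingers straddle the blue cap, seen at (205,180) in the left half of the picture. I'll close on it and lift.

Request:
servo_tool:
  motion:
    - {"offset": [0, -0.002, 0.001], "roll": 0, "claw": 0.3}
    - {"offset": [0, 0, 0], "roll": 0, "claw": 0}
    - {"offset": [0, 0, 0], "roll": 0, "claw": -1}
    - {"offset": [0, 0, 0], "roll": 0, "claw": -1}
    - {"offset": [0, 0, 0], "roll": 0, "claw": -1}
    - {"offset": [0, 0, 0], "roll": 0, "claw": -1}
    - {"offset": [-0.005, 0, 0], "roll": 0, "claw": -1}
    - {"offset": [-0.02, 0, 0], "roll": 0, "claw": -1}
    - {"offset": [-0.03, 0, 0], "roll": 0, "claw": -1}
    - {"offset": [-0.035, 0, 0], "roll": 0, "claw": -1}
    - {"offset": [-0.03, 0, 0], "roll": 0, "claw": -1}
    - {"offset": [-0.02, 0, 0], "roll": 0, "claw": -1}

```text
clock: 4.45
tool_pos: [0.4754, 0.0113, 0.2533]
orientation: [-65.0, 89.9, 25.0]
force: [0.2, -0.0, -1.8]
opening: 0.0426
```

```bash
python3 w.py .61,-.297,.25; python3 -c "
from h import *
a=snap('scene','s2.png')['frame']
cv2.imwrite('pics/c2.png',cv2.resize(a[60:300,150:450],(600,480)))"
```

```text
clock 4.45 tcp [0.4754 0.0113 0.2533] jaw deg 90.0 tilt x [ 0.002  0.001 -1.   ] F [ 0.2 -0.  -1.8] open 0.0426 J [  25.    0.  -21.    0.  -69. -115.]
.61,-.297,.25 world [ 0.1346 -0.3083 -0.0033] tool [ 0.0033 -0.1346 -0.3083]
```

View pics/c2.png

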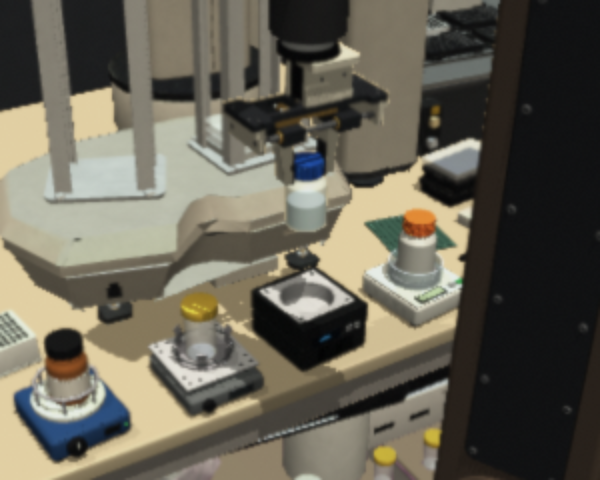

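Request:
servo_tool:
  motion:
    - {"offset": [0, 0, -0.02], "roll": 0, "claw": -1}
    - {"offset": [0, 0, -0.035], "roll": 0, "claw": -1}
    - {"offset": [0, 0, -0.045], "roll": 0, "claw": -1}
    - {"offset": [0, 0, -0.045], "roll": 0, "claw": -1}
    - {"offset": [0, 0, -0.045], "roll": 0, "claw": -1}
    - {"offset": [0, 0, -0.045], "roll": 0, "claw": -1}
    - {"offset": [0, 0, -0.04], "roll": 0, "claw": -1}
    - {"offset": [0, 0, -0.023], "roll": 0, "claw": -1}
    - {"offset": [0, 0, -0.01], "roll": 0, "claw": -1}

```text
clock: 5.62
tool_pos: [0.4747, -0.2978, 0.2508]
orientation: [67.9, 89.9, 157.8]
force: [0.8, 0.3, -1.6]
opening: 0.0426
```

Request:
servo_tool:
  motion:
    - {"offset": [0, 0, 0], "roll": -5, "claw": -1}
    - {"offset": [0, 0, 0], "roll": -10, "claw": -1}
    - {"offset": [0, 0, 0], "roll": -10, "claw": -1}
    - {"offset": [0, 0, 0], "roll": -10, "claw": -1}
    - {"offset": [0, 0, 0], "roll": -10, "claw": -1}
    - {"offset": [0, 0, 0], "roll": -10, "claw": -1}
    - {"offset": [0, 0, 0], "roll": -10, "claw": -1}
    - {"offset": [0, 0, 0], "roll": -10, "claw": -1}
    - {"offset": [0, 0, 0], "roll": -10, "claw": -1}
    - {"offset": [0, 0, 0], "roll": -5, "claw": -1}
    - {"offset": [0, 0, 0], "roll": 0, "claw": -1}

```text
clock: 7.0
tool_pos: [0.4752, -0.2962, 0.2514]
orientation: [-61.4, 90.0, 118.6]
force: [0.7, 0.3, -0.8]
opening: 0.0428
```

```bash
python3 w.py .61,-.297,.25; python3 -c "
from h import *
a=snap('top','t3.png')['frame']"
```

```text
clock 7.0 tcp [ 0.4752 -0.2962  0.2514] jaw deg 180.0 tilt x [-0.  0. -1.] F [ 0.7  0.3 -0.8] open 0.0428 J [-12.   9. -12.  -0. -69.  12.]
.61,-.297,.25 world [ 0.1348 -0.0008 -0.0014] tool [ 0.0014  0.0007 -0.1348]
```

View pics/t3.png

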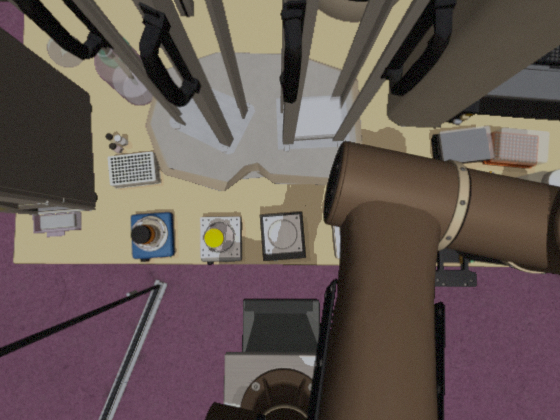

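```bash
python3 - <<'E'
from h import *
s={k:v for k,v in np.load('/tmp/t3.png.npz').items()};W=cloud(s)
for v in (160,190,220,250,300,350): print(v,[(u,*W[v,u].round(2)) for u in (330,345,370,400,430,460,500,540)])
s={k:v for k,v in np.load('/tmp/top0.png.npz').items()};W0=cloud(s)
print('posts')
m=(W0[...,2]>.3)&(W0[...,0]>.3)&(W0[...,0]<.78)&(W0[...,1]<.0)
P=W0[m]
for z in np.arange(.3,1,.1):
    Q=P[(abs(P[:,2]-z)<.05)]
    if len(Q): print(z.round(1),len(Q),'x',np.percentile(Q[:,0],[1,99]).round(3),'y',np.percentile(Q[:,1],[1,50,99]).round(3))
E
python3 -c "
from h import *
a=snap('scene','s3.png')['frame']"
```

```text
160 [(330, np.float64(0.64), np.float64(-0.1), np.float64(0.16)), (345, np.float64(0.54), np.float64(-0.05), np.float64(0.68)), (370, np.float64(0.55), np.float64(-0.08), np.float64(0.67)), (400, np.float64(0.55), np.float64(-0.11), np.float64(0.67)), (430, np.float64(0.55), np.float64(-0.14), np.float64(0.66)), (460, np.float64(0.66), np.float64(-0.45), np.float64(0.07)), (500, np.float64(0.66), np.float64(-0.55), np.float64(0.07)), (540, np.float64(0.66), np.float64(-0.64), np.float64(0.08))]
190 [(330, np.float64(0.52), np.float64(-0.04), np.float64(0.65)), (345, np.float64(0.51), np.float64(-0.05), np.float64(0.68)), (370, np.float64(0.51), np.float64(-0.07), np.float64(0.68)), (400, np.float64(0.51), np.float64(-0.1), np.float64(0.68)), (430, np.float64(0.51), np.float64(-0.13), np.float64(0.68)), (460, np.float64(0.51), np.float64(-0.16), np.float64(0.68)), (500, np.float64(0.51), np.float64(-0.21), np.float64(0.67)), (540, np.float64(0.52), np.float64(-0.25), np.float64(0.66))]
220 [(330, np.float64(0.48), np.float64(-0.04), np.float64(0.65)), (345, np.float64(0.48), np.float6
[... 1455 characters left out ...]
4(0.7)), (345, np.float64(0.37), np.float64(-0.04), np.float64(0.73)), (370, np.float64(0.37), np.float64(-0.06), np.float64(0.74)), (400, np.float64(0.37), np.float64(-0.08), np.float64(0.74)), (430, np.float64(0.37), np.float64(-0.11), np.float64(0.73)), (460, np.float64(-0.07), np.float64(-0.86), np.float64(-0.87)), (500, np.float64(-0.07), np.float64(-1.05), np.float64(-0.88)), (540, np.float64(-0.06), np.float64(-1.23), np.float64(-0.88))]
posts
0.3 1067 x [0.68  0.779] y [-0.393 -0.302 -0.003]
0.4 2971 x [0.68 0.78] y [-0.393 -0.303 -0.003]
0.5 4411 x [0.68 0.78] y [-0.39  -0.301 -0.011]
0.6 3414 x [0.637 0.779] y [-0.345 -0.131 -0.003]
0.7 3457 x [0.636 0.691] y [-0.141 -0.125 -0.   ]
```

View pics/s3.png

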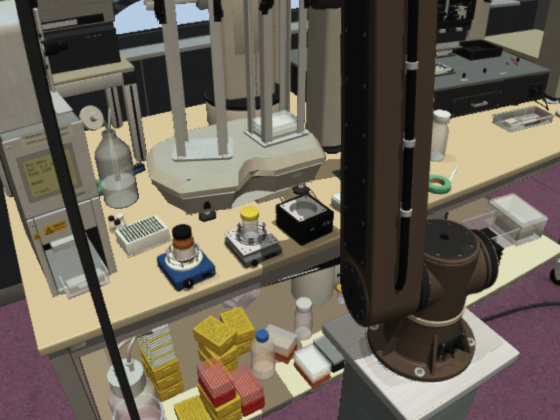

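Run:
```python
from h import *
s={k:v for k,v in np.load('/tmp/top0.png.npz').items()};W=cloud(s)
for u,v in ((155,300),(130,350),(110,410),(60,320),(10,345),(60,100),(90,150),(88,195),(58,222)): print(u,v,W[v,u].round(3))
s2={k:v for k,v in np.load('/tmp/scene0.png.npz').items()};W2=cloud(s2)
for u,v in ((45,100),(70,220),(95,350)): print('sc',u,v,W2[v,u].round(3))
A=np.concatenate([W.reshape(-1,3),W2.reshape(-1,3)]);A=A[np.isfinite(A[:,0])&(A[:,2]>.006)&(A[:,2]<1)]
for name,ys in(('left',np.arange(.62,.24,-.02)),('right',np.arange(-.20,-.52,-.01))):
  print('y(cm)  ',' '.join('%3d'%(y*100) for y in ys),' max height mm')
  for x in np.arange(.64,.38,-.01 if name=='right' else -.02):
    print('%.2f   '%x,' '.join((lambda q:'%3d'%(min(999,q.max()*1000)) if len(q)>1 else '  .')(A[(abs(A[:,0]-x)<.005*(1 if name=='right' else 2))&(abs(A[:,1]-y)<.005*(1 if name=='right' else 2))][:,2]) for y in ys))
a=s['frame'];cv2.imwrite('pics/right.png',cv2.resize(a[150:270,330:500],None,fx=4.5,fy=4.5,interpolation=cv2.INTER_CUBIC))
```

```text
155 300 [ 0.153  0.608 -0.845]
130 350 [-0.076  0.711 -0.819]
110 410 [-0.362  0.808 -0.854]
60 320 [ 0.051  1.078 -0.874]
10 345 [0.23  0.594 0.207]
60 100 [0.782 0.529 0.175]
90 150 [0.694 0.523 0.037]
88 195 [0.57  0.511 0.063]
58 222 [0.5   0.588 0.058]
sc 45 100 [0.216 0.595 0.598]
sc 70 220 [0.221 0.603 0.4  ]
sc 95 350 [ 0.407  0.624 -0.082]
y(cm)    62  60  57  55  53  51  49  47  45  43  41  39  37  35  33  31  29  27  25  max height mm
0.64    653 652 653 577 433 433   .  45  46  46  46  46  45  46  43 139 163 167 168
0.62    653 653 652 433 434 434   .  39  46  45  45  45  44  46  45   . 156 167 167
0.60    653 653 652 435 435 434   .   .  46  46  45  45  44  39   .   .   . 143 158
0.58    650 650 647 433 430 430 351   .   .   .   .   .   .   .   .   .   .   .   .
0.56    638 633 627 426 427 426 379   .   .   .   .   .   .   .   .   .   .   .   .
0.54    427 427 238 428 428 426 383   .   .   .   .   .   .   .   .   .   .   .   .
0.52    432 430 287 430 428 261   .   .   .   .  38  42  45  73  71  41  39   .   .
0.50    301  62  63  62  74   .   .   .   .   .  38  67  72 13
[... 3428 characters left out ...]
   .   .   .  24  24
0.43     42  43  43  44  40   .   .   .   .  13  13  14  11  14  18  18  13   .   .   .   .   . 592 588 583 566 563 557   .   .  22  22
0.42     42  41  40  42  40   .   .   .   .   .   .   .   .   .  11  13  12   .   .   .   .   . 594 587 582 580 568 565  22  22  22  24
0.41      .   .   .   .   .   .   .   .   .   .   .   .   .   .   .   .   .   .   .   .   . 597 591 586 582 579 576 564 561  24  26  23
0.40      .   .   .   .   .   .   .   .   .   .   .   .   .   .   .   .   .   .   .   .   . 596 590   . 584   . 579 575 568 559  18   .
0.39      .   .   .   .   .   .   .   .   .   .   .   .   .   .   .   .   .   .   .   .   . 595   .   .   .   . 580 580 574 565   .   .
```

View pics/right.png

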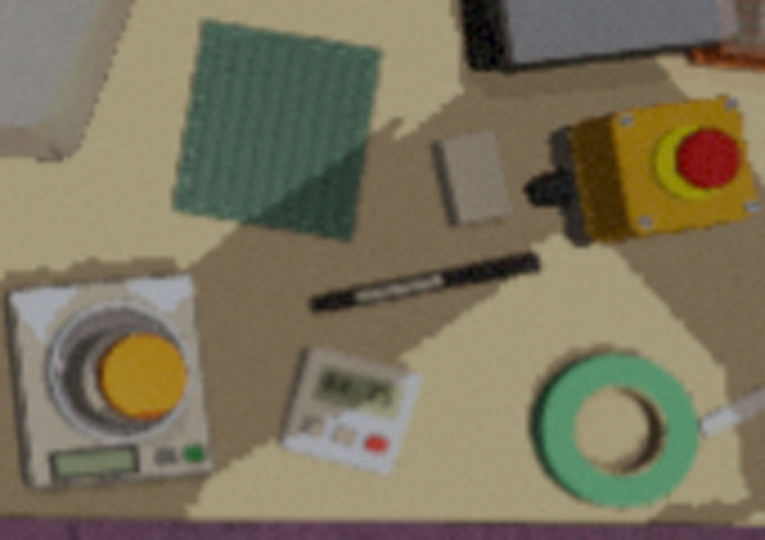

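The far mat is blocked for this arm. The wrist's side link sits about 0.19 m left of the tool and would hit the tall hotel post at x≈0.64, y≈−0.13. I'll park on the free bench patch near (0.525, −0.27), between the balance and the pen. In the picture that is about (255,290).

Request:
servo_tool:
  motion:
    - {"offset": [0, -0.006, -0.01], "roll": 0, "claw": -1}
    - {"offset": [0.01, -0.01, -0.02], "roll": 0, "claw": -1}
    - {"offset": [0.02, -0.01, -0.02], "roll": 0, "claw": -1}
    - {"offset": [0.035, 0, 0], "roll": 0, "claw": -1}
    - {"offset": [0.035, 0, 0], "roll": 0, "claw": -1}
    - {"offset": [0.03, 0, 0], "roll": 0, "claw": -1}
    - {"offset": [0.02, 0, 0], "roll": 0, "claw": -1}
    - {"offset": [0.01, 0, 0], "roll": 0, "claw": -1}
    - {"offset": [0, 0, 0], "roll": 0, "claw": -1}

```text
clock: 8.22
tool_pos: [0.5251, -0.2703, 0.0902]
orientation: [-8.6, 89.9, 171.5]
force: [-0.7, -0.2, -1.1]
opening: 0.0426
```

```bash
python3 w.py .525,-.27,.064;  python3 -c "
from h import *
a=snap('scene','s4.png')['frame'];b=snap('top','t4.png')['frame']
cv2.imwrite('pics/c4.png',np.hstack([cv2.resize(a[100:300,200:400],(400,400)),cv2.resize(b[60:260,260:460],(400,400))]))"
```

```text
clock 8.225 tcp [ 0.5251 -0.2703  0.0902] jaw deg -180.0 tilt x [-0.002  0.    -1.   ] F [-0.7 -0.2 -1.1] open 0.0426 J [ -8.  20. -20.  -0. -50.   8.]
.525,-.27,.064 world [-0.0001  0.0003 -0.0262] tool [ 0.0262 -0.0003  0.    ]
```

View pics/c4.png

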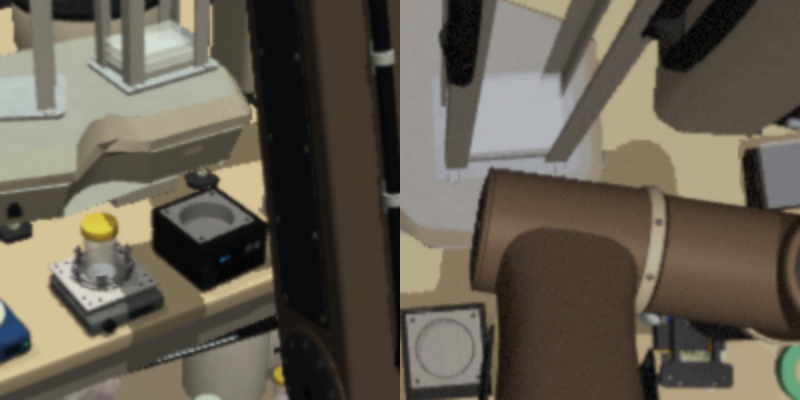

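Request:
servo_tool:
  motion:
    - {"offset": [0.012, 0, 0], "roll": 0, "claw": -1}
    - {"offset": [0.008, 0, 0], "roll": 0, "claw": -1}
    - {"offset": [0.004, 0, 0], "roll": 0, "claw": -1}
    - {"offset": [0.002, 0, 0], "roll": 0, "claw": -1}
    - {"offset": [0, 0, 0], "roll": 0, "claw": -1}
    - {"offset": [0, 0, 0], "roll": 0, "claw": -1}

```text
clock: 9.07
tool_pos: [0.5254, -0.271, 0.0663]
orientation: [136.4, 90.0, -43.6]
force: [-2.4, 0.0, 5.6]
opening: 0.0424
```

Request:
servo_tool:
  motion:
    - {"offset": [-0.001, 0, 0], "roll": 0, "claw": -1}
    - {"offset": [0, 0, 0], "roll": 0, "claw": 0.1}
    - {"offset": [0, 0, 0], "roll": 0, "claw": 0.4}
    - {"offset": [0, 0, 0], "roll": 0, "claw": 1}
    - {"offset": [0, 0, 0], "roll": 0, "claw": 1}
    - {"offset": [0, 0, 0], "roll": 0, "claw": 1}
    - {"offset": [-0.02, 0, 0], "roll": 0, "claw": 1}
    - {"offset": [-0.04, 0, 0], "roll": 0, "claw": 1}
    - {"offset": [-0.045, 0, 0], "roll": 0, "claw": 1}
    - {"offset": [-0.045, 0, 0], "roll": 0, "claw": 1}
    - {"offset": [-0.035, 0, 0], "roll": 0, "claw": 1}
    - {"offset": [0, 0, 0.03], "roll": 0, "claw": 1}

```text
clock: 10.58
tool_pos: [0.4974, -0.2713, 0.2544]
orientation: [161.1, 89.7, -18.8]
force: [-0.9, -0.2, -0.4]
opening: 0.0878
```

Request:
servo_tool:
  motion:
    - {"offset": [0, 0, 0.025], "roll": 10, "claw": 1}
    - {"offset": [0, 0, 0], "roll": 10, "claw": 1}
    - {"offset": [0, 0, 0], "roll": 10, "claw": 1}
    - {"offset": [0, 0, 0], "roll": 10, "claw": 1}
    - {"offset": [0, 0, 0], "roll": 10, "claw": 1}
    - {"offset": [0, 0, 0], "roll": 10, "claw": 1}
    - {"offset": [0, 0, 0], "roll": 10, "claw": 1}
    - {"offset": [0, 0, 0], "roll": 10, "claw": 1}
    - {"offset": [0, 0, 0], "roll": 10, "claw": 1}
    - {"offset": [0, 0, 0], "roll": 0, "claw": 1}

```text
clock: 11.82
tool_pos: [0.4701, -0.2708, 0.2516]
orientation: [-39.4, 90.0, 50.7]
force: [-0.2, 0.2, -0.4]
opening: 0.0881
```

```bash
python3 w.py .4696,.3503,.25
```

```text
clock 11.825 tcp [ 0.4701 -0.2708  0.2516] jaw deg 90.1 tilt x [ 0.  0. -1.] F [-0.2  0.2 -0.4] open 0.0881 J [ -9.   7. -14.  -0. -69. -81.]
.4696,.3503,.25 world [-5.000e-04  6.211e-01 -1.600e-03] tool [ 1.600e-03 -1.000e-04  6.211e-01]
```

Request:
servo_tool:
  motion:
    - {"offset": [0, 0, 0.03], "roll": 0, "claw": 1}
    - {"offset": [0, 0, 0.05], "roll": 0, "claw": 1}
    - {"offset": [0, 0, 0.055], "roll": 0, "claw": 1}
    - {"offset": [0, 0, 0.055], "roll": 0, "claw": 1}
    - {"offset": [0, 0, 0.055], "roll": 0, "claw": 1}
    - {"offset": [0, 0, 0.055], "roll": 0, "claw": 1}
    - {"offset": [0, 0, 0.055], "roll": 0, "claw": 1}
    - {"offset": [0, 0, 0.055], "roll": 0, "claw": 1}
    - {"offset": [0, 0, 0.05], "roll": 0, "claw": 1}
    - {"offset": [0, 0, 0.03], "roll": 0, "claw": 1}
    - {"offset": [0, 0, 0.01], "roll": 0, "claw": 1}
    - {"offset": [0, 0, 0], "roll": 0, "claw": 1}

```text
clock: 13.32
tool_pos: [0.4701, 0.2292, 0.2514]
orientation: [136.7, 90.0, -133.1]
force: [0.3, -0.1, 0.5]
opening: 0.0875
```

```bash
python3 w.py .4696,.3503,.25; python3 -c "
from m import *
a=snap('scene','s5.png');b=snap('top','t5.png');caps(b)
cv2.imwrite('pics/c5.png',np.vstack([np.hstack([a['frame'][:,:400],b['frame'][:,:400]])]))
s={k:v for k,v in np.load('/tmp/top0.png.npz').items()};W0=cloud(s)
W=cloud(b);d=np.abs(np.nan_to_num(W[...,2])-np.nan_to_num(W0[...,2]))>.05
P=W[d&(W[...,2]>.35)&(W[...,0]>.1)];j=np.radians(ctrl.get_obs()['joint_pos'][0]);t=ctrl.get_obs()['tool_pos']
f=np.array([np.cos(j),np.sin(j)]);l=np.array([-np.sin(j),np.cos(j)])
F=(P[:,:2]-t[:2])@f;L=(P[:,:2]-t[:2])@l
for a_ in np.arange(-.3,.3,.03):
    q=L[abs(F-a_)<.015]; 
    if len(q): print('fwd',a_.round(2),'left range',np.percentile(q,[1,99]).round(3),np.median(P[abs(F-a_)<.015][:,2]).round(2))
for cam in('top','scene'):
  W=cloud({k:v for k,v in np.load(f'/tmp/{cam}0.png.npz').items()});Q=W[(W[...,0]>.05)&(W[...,0]<.4)&(W[...,1]>.4)&(W[...,1]<.8)&(W[...,2]>.1)]
  for z in np.arange(.15,.9,.1):
    q=Q[abs(Q[:,2]-z)<.05]
    if len(q): print(cam,'pole',z.round(2),len(q),np.percentile(q[:,:2],[2,50,98],axis=0).round(3).tolist())
"
```

```text
clock 13.325 tcp [0.4701 0.2292 0.2514] jaw deg 90.2 tilt x [-0. -0. -1.] F [ 0.3 -0.1  0.5] open 0.0875 J [  48.    5.  -16.   -0.  -69. -137.]
.4696,.3503,.25 world [-0.0005  0.1211 -0.0014] tool [1.300e-03 1.000e-04 1.211e-01]
blue [394. 213.] 221 ztop 0.096 centre med [ 0.5254 -0.2719] mec 0.5262 -0.2718 0.0208
yellow [476. 187.] 353 ztop 0.0878 centre med [ 0.5944 -0.4805] mec 0.5946 -0.4849 0.0361
yellow [219. 238.] 96 ztop 0.1278 centre med [0.4607 0.1598] mec 0.4619 0.1655 0.0206
yellow [359. 235.] 109 ztop 0.1432 centre med [ 0.4699 -0.1754] mec 0.4711 -0.1764 0.0169
orange [363. 232.] 147 ztop 0.1431 centre med [ 0.4795 -0.1865] mec 0.4745 -0.1807 0.0219
black [465. 188.] 58 ztop 0.0735 centre med [ 0.5962 -0.4578] mec 0.5902 -0.4598 0.03
black [282. 242.] 476 ztop 0.0763 centre med [0.4261 0.0063] mec 0.4666 0.0062 0.0781
fwd -0.24 left range [-0.605 -0.595] 0.46
fwd -0.21 left range [-0.594 -0.573] 0.53
fwd -0.18 left range [-0.572 -0.566] 0.52
fwd -0.15 left range [-0.582 -0.396] 0.51
fwd -0.12 left range [-0.398  0.152] 0.67
fwd -0.09 left range [-0.051  0.155] 0.67
fwd
[... 361 characters left out ...]
] 0.58
fwd 0.24 left range [0.144 0.144] 0.36
fwd 0.27 left range [0.128 0.134] 0.37
top pole 0.15 239 [[0.217, 0.583], [0.227, 0.587], [0.232, 0.598]]
top pole 0.25 150 [[0.216, 0.582], [0.226, 0.586], [0.231, 0.599]]
scene pole 0.15 413 [[0.216, 0.585], [0.219, 0.595], [0.225, 0.604]]
scene pole 0.25 515 [[0.216, 0.585], [0.219, 0.595], [0.225, 0.604]]
scene pole 0.35 627 [[0.215, 0.586], [0.22, 0.595], [0.225, 0.604]]
scene pole 0.45 771 [[0.215, 0.586], [0.219, 0.595], [0.225, 0.604]]
scene pole 0.55 934 [[0.215, 0.586], [0.219, 0.595], [0.224, 0.605]]
scene pole 0.65 1139 [[0.215, 0.586], [0.219, 0.596], [0.225, 0.605]]
scene pole 0.75 409 [[0.215, 0.586], [0.22, 0.596], [0.225, 0.605]]
```

View pics/c5.png

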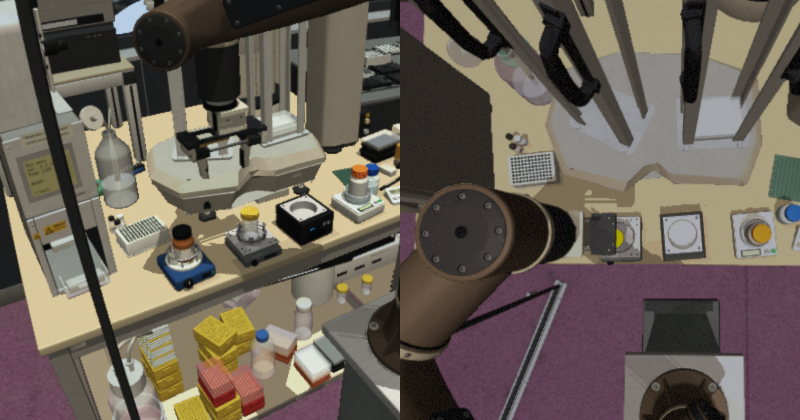

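Run:
```python
from h import *
W0=cloud({k:v for k,v in np.load('/tmp/top0.png.npz').items()})
for fn,j,t in(('t3',-12,(.4752,-.2962)),('t4',-8.4,(.5251,-.2703))):
    W=cloud({k:v for k,v in np.load(f'/tmp/{fn}.png.npz').items()})
    d=np.abs(np.nan_to_num(W[...,2])-np.nan_to_num(W0[...,2]))>.05
    P=W[d&(W[...,2]>.3)&(W[...,0]>.1)];j=np.radians(j)
    f=np.array([np.cos(j),np.sin(j)]);l=np.array([-np.sin(j),np.cos(j)])
    F=(P[:,:2]-t)@f;L=(P[:,:2]-t)@l
    for a in np.arange(0,.32,.02):
        q=abs(L-a)<.01
        if q.sum()>3: print(fn,'left',a.round(2),'fwd',np.percentile(F[q],[0,1,50,99]).round(3),'z',P[q][:,2].max().round(3))
```

```text
t3 left 0.0 fwd [-0.099 -0.098 -0.05  -0.003] z 0.643
t3 left 0.02 fwd [-0.1   -0.096 -0.044  0.043] z 0.671
t3 left 0.04 fwd [-0.046 -0.046 -0.017  0.042] z 0.69
t3 left 0.06 fwd [-0.046 -0.046 -0.006  0.041] z 0.686
t3 left 0.08 fwd [-0.046 -0.046 -0.007  0.042] z 0.678
t3 left 0.1 fwd [-0.047 -0.046 -0.007  0.041] z 0.678
t3 left 0.12 fwd [-0.047 -0.046 -0.008  0.04 ] z 0.68
t3 left 0.14 fwd [-0.196 -0.192 -0.028  0.045] z 0.729
t3 left 0.16 fwd [-0.19  -0.186 -0.08   0.04 ] z 0.756
t3 left 0.18 fwd [-0.191 -0.188 -0.102  0.039] z 0.759
t3 left 0.2 fwd [-0.195 -0.192 -0.105  0.039] z 0.76
t3 left 0.22 fwd [-0.204 -0.198 -0.112  0.038] z 0.76
t3 left 0.24 fwd [-0.233 -0.218 -0.128  0.038] z 0.751
t3 left 0.26 fwd [-0.049 -0.047 -0.005  0.043] z 0.679
t4 left 0.0 fwd [-0.05  -0.048 -0.006  0.047] z 0.596
t4 left 0.02 fwd [-0.049 -0.046 -0.016  0.045] z 0.587
t4 left 0.04 fwd [-0.045 -0.044 -0.006  0.043] z 0.564
t4 left 0.06 fwd [-0.045 -0.044 -0.006  0.043] z 0.518
t4 left 0.08 fwd [-0.045 -0.044 -0.006  0.042] z 0.518
t4 left 0.1 fwd [-0.045 -0.045 -0.006  0.042] z 0.518
t4 left 0.12 fwd [-0.047 -0.045 -0.006  0.042] z 0.52
t4 left 0.14 fwd [-0.243 -0.238 -0.093  0.045] z 0.715
t4 left 0.16 fwd [-0.239 -0.237 -0.158  0.04 ] z 0.73
t4 left 0.18 fwd [-0.238 -0.237 -0.154  0.038] z 0.735
t4 left 0.2 fwd [-0.242 -0.239 -0.158  0.037] z 0.736
t4 left 0.22 fwd [-0.25  -0.244 -0.159  0.036] z 0.736
t4 left 0.24 fwd [-0.267 -0.257 -0.169  0.038] z 0.727
t4 left 0.26 fwd [-0.048 -0.047 -0.006  0.043] z 0.52
t4 left 0.28 fwd [-0.451 -0.451 -0.188  0.117] z 0.703
t4 left 0.3 fwd [-0.45  -0.45  -0.443  0.115] z 0.723
```

The parked blue bottle stands upright at (0.525, −0.272). The link geometry clears the front-left pole by about 7 cm at the stirrer. Amber jar next.

Request:
servo_tool:
  motion:
    - {"offset": [0, 0, 0.03], "roll": 0, "claw": 1}
    - {"offset": [0, 0, 0.04], "roll": 0, "claw": 1}
    - {"offset": [0, 0, 0.03], "roll": 0, "claw": 1}
    - {"offset": [0, 0, 0.015], "roll": 0, "claw": 1}
    - {"offset": [0, 0, 0.0065], "roll": 0, "claw": 1}
    - {"offset": [0.03, 0, 0], "roll": 0, "claw": 1}
    - {"offset": [0.04, 0, 0], "roll": 0, "claw": 1}
    - {"offset": [0.035, 0, 0], "roll": 0, "claw": 1}
    - {"offset": [0.025, 0, 0], "roll": 0, "claw": 1}
    - {"offset": [0.018, 0, 0], "roll": 0, "claw": 1}
    - {"offset": [0, 0, 0], "roll": 0, "claw": 1}

```text
clock: 14.8
tool_pos: [0.4698, 0.3492, 0.1024]
orientation: [143.0, 89.8, -127.0]
force: [-0.5, -0.7, 0.8]
opening: 0.0875
```

```bash
python3 w.py .469,.351,.103;  python3 -c "
from h import *
a=snap('scene','s6.png')['frame']
cv2.imwrite('pics/c6.png',cv2.resize(a[100:300,80:280],(500,500)))"
```

```text
clock 14.8 tcp [0.4698 0.3492 0.1024] jaw deg 90.0 tilt x [-0.002 -0.002 -1.   ] F [-0.5 -0.7  0.8] open 0.0875 J [  56.   19.  -20.   -0.  -52. -146.]
.469,.351,.103 world [-0.0008  0.0018  0.0006] tool [-0.0006  0.0008  0.0018]
```

View pics/c6.png

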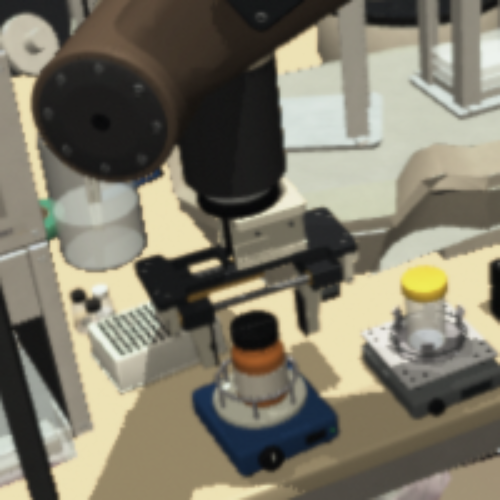

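Request:
servo_tool:
  motion:
    - {"offset": [0, 0, 0.0015], "roll": 0, "claw": 0.3}
    - {"offset": [0, 0, 0], "roll": 0, "claw": 0.1}
    - {"offset": [0, 0, 0], "roll": 0, "claw": -1}
    - {"offset": [0, 0, 0], "roll": 0, "claw": -1}
    - {"offset": [0, 0, 0], "roll": 0, "claw": -1}
    - {"offset": [0, 0, 0], "roll": 0, "claw": -1}
    - {"offset": [-0.005, 0, 0], "roll": 0, "claw": -1}
    - {"offset": [-0.02, 0, 0], "roll": 0, "claw": -1}
    - {"offset": [-0.03, 0, 0], "roll": 0, "claw": -1}
    - {"offset": [-0.035, 0, 0], "roll": 0, "claw": -1}
    - {"offset": [-0.035, 0, 0], "roll": 0, "claw": -1}
    - {"offset": [-0.025, 0, 0], "roll": 0, "claw": -1}

```text
clock: 16.35
tool_pos: [0.4704, 0.3523, 0.2555]
orientation: [-36.8, 89.9, 53.2]
force: [-0.0, 0.0, -1.7]
opening: 0.046
```

```bash
python3 w.py .472,.0075,.25;  python3 -c "
from m import *
a=snap('scene','s7.png');caps(a)
cv2.imwrite('pics/c7.png',cv2.resize(a['frame'][60:300,80:320],(500,500)))"
```

```text
clock 16.35 tcp [0.4704 0.3523 0.2555] jaw deg 90.0 tilt x [ 0.001  0.001 -1.   ] F [-0.   0.  -1.7] open 0.046 J [  56.   11.   -8.    0.  -70. -146.]
.472,.0075,.25 world [ 0.0016 -0.3448 -0.0055] tool [ 0.0051 -0.0016 -0.3449]
blue [373. 168.] 89 ztop 0.0975 centre med [ 0.5225 -0.2707] mec 0.5271 -0.2707 0.0219
yellow [250. 213.] 197 ztop 0.1279 centre med [0.4584 0.1781] mec 0.4609 0.1774 0.024
orange [360. 171.] 172 ztop 0.1439 centre med [ 0.473  -0.1774] mec 0.4749 -0.1773 0.0237
black [240. 190.] 54 ztop 0.0915 centre med [0.604  0.1469] mec 0.6176 0.1219 0.048
black [307. 215.] 391 ztop 0.0762 centre med [0.4207 0.0175] mec 0.466 0.0087 0.0785
black [207. 204.] 46 ztop 0.0858 centre med [0.6147 0.229 ] mec 0.6158 0.2292 0.0071
```

View pics/c7.png

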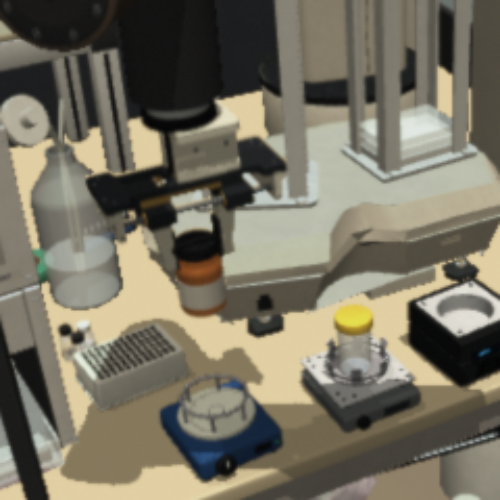

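Request:
servo_tool:
  motion:
    - {"offset": [0, 0, -0.02], "roll": 0, "claw": -1}
    - {"offset": [0, 0, -0.035], "roll": 0, "claw": -1}
    - {"offset": [0, 0, -0.045], "roll": 0, "claw": -1}
    - {"offset": [0, 0, -0.045], "roll": 0, "claw": -1}
    - {"offset": [0, 0, -0.045], "roll": 0, "claw": -1}
    - {"offset": [0, 0, -0.045], "roll": 0, "claw": -1}
    - {"offset": [0, 0, -0.045], "roll": 0, "claw": -1}
    - {"offset": [0, -0.003, -0.035], "roll": 0, "claw": -1}
    - {"offset": [0, 0, -0.02], "roll": 0, "claw": -1}
    - {"offset": [0, 0, -0.0095], "roll": 0, "claw": -1}
    - {"offset": [0, 0, 0], "roll": 0, "claw": -1}

```text
clock: 17.77
tool_pos: [0.4728, 0.0072, 0.2533]
orientation: [93.5, 90.0, -176.6]
force: [0.4, -0.0, -0.8]
opening: 0.0459
```

Request:
servo_tool:
  motion:
    - {"offset": [0.02, 0, 0], "roll": 0, "claw": -1}
    - {"offset": [0.03, 0, 0], "roll": 0, "claw": -1}
    - {"offset": [0.025, 0, 0], "roll": 0, "claw": -1}
    - {"offset": [0.015, 0, 0], "roll": 0, "claw": -1}
    - {"offset": [0, 0, 0], "roll": 0, "claw": -1}

```text
clock: 18.4
tool_pos: [0.4728, 0.0079, 0.1628]
orientation: [113.5, 89.9, -156.4]
force: [0.3, 0.7, -0.3]
opening: 0.0459
```

```bash
python3 w.py .473,.008,.102;  python3 -c "
from m import *
a=snap('scene','s8.png')
cv2.imwrite('pics/c8.png',cv2.resize(a['frame'][120:260,230:370],(560,560),interpolation=cv2.INTER_CUBIC))"
```

```text
clock 18.4 tcp [0.4728 0.0079 0.1628] jaw deg 90.0 tilt x [-0.002 -0.001 -1.   ] F [ 0.3  0.7 -0.3] open 0.0459 J [  25.    5.  -29.   -0.  -56. -115.]
.473,.008,.102 world [ 0.0002  0.0001 -0.0608] tool [ 0.0608 -0.0003  0.0001]
```

View pics/c8.png

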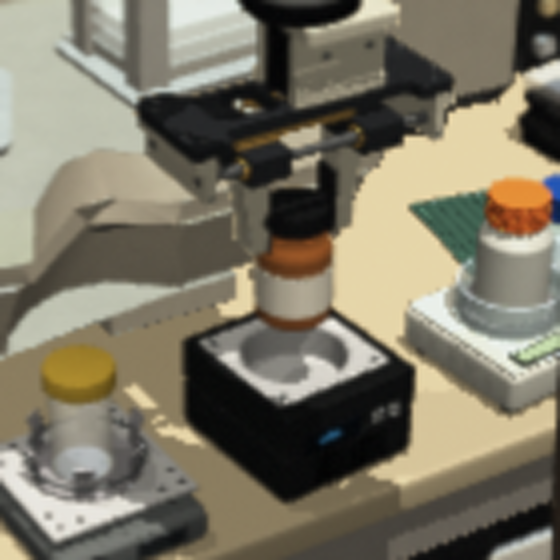

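The amber jar hangs over the bore (bore at about (295,357), jar bottom at about (292,322)). Lowering it.

Request:
servo_tool:
  motion:
    - {"offset": [0.015, 0, 0], "roll": 0, "claw": -1}
    - {"offset": [0.015, 0, 0], "roll": 0, "claw": -1}
    - {"offset": [0.012, 0, 0], "roll": 0, "claw": -1}
    - {"offset": [0.01, 0, 0], "roll": 0, "claw": -1}
    - {"offset": [0.004, 0, 0], "roll": 0, "claw": -1}
    - {"offset": [0.003, 0, 0], "roll": 0, "claw": -1}
    - {"offset": [0.002, 0, 0], "roll": 0, "claw": -1}
    - {"offset": [0, 0, 0], "roll": 0, "claw": -1}
    - {"offset": [0, 0, 0], "roll": 0, "claw": -1}

```text
clock: 19.58
tool_pos: [0.4739, 0.0077, 0.1036]
orientation: [-86.6, 89.9, 3.5]
force: [-2.3, -1.0, 6.2]
opening: 0.0461
```

Request:
servo_tool:
  motion:
    - {"offset": [-0.001, 0, 0], "roll": 0, "claw": -1}
    - {"offset": [0, 0, 0], "roll": 0, "claw": 0.15}
    - {"offset": [0, 0, 0], "roll": 0, "claw": 0.4}
    - {"offset": [0, 0, 0], "roll": 0, "claw": 1}
    - {"offset": [0, 0, 0], "roll": 0, "claw": 1}
    - {"offset": [0, 0, 0], "roll": 0, "claw": 1}
    - {"offset": [-0.02, 0, 0], "roll": 0, "claw": 1}
    - {"offset": [-0.04, 0, 0], "roll": 0, "claw": 1}
    - {"offset": [-0.045, 0, 0], "roll": 0, "claw": 1}
    - {"offset": [-0.045, 0, 0], "roll": 0, "claw": 1}
    - {"offset": [0, 0, -0.03], "roll": 0, "claw": 1}
    - {"offset": [0, 0, -0.05], "roll": 0, "claw": 1}

```text
clock: 21.08
tool_pos: [0.4736, -0.0723, 0.2544]
orientation: [-70.9, 89.9, 19.2]
force: [0.9, 0.2, 0.2]
opening: 0.0876
```

Request:
servo_tool:
  motion:
    - {"offset": [0, 0, -0.05], "roll": 0, "claw": 1}
    - {"offset": [0, 0, -0.05], "roll": 0, "claw": 1}
    - {"offset": [0, 0, -0.05], "roll": 0, "claw": 1}
    - {"offset": [0, 0, -0.035], "roll": 0, "claw": 1}
    - {"offset": [0, 0, -0.0145], "roll": 0, "claw": 1}
    - {"offset": [0, 0, 0], "roll": -10, "claw": 1}
    - {"offset": [0, 0, 0], "roll": -10, "claw": 1}
    - {"offset": [0, 0, 0], "roll": -10, "claw": 1}
    - {"offset": [0, 0, 0], "roll": -10, "claw": 1}
    - {"offset": [0, 0, 0], "roll": -10, "claw": 1}
    - {"offset": [0, 0, 0], "roll": -10, "claw": 1}
    - {"offset": [0, 0, 0], "roll": -10, "claw": 1}

```text
clock: 22.58
tool_pos: [0.4733, -0.2711, 0.2536]
orientation: [-82.0, 90.0, 78.3]
force: [-0.4, 0.3, -0.6]
opening: 0.0878
```

Request:
servo_tool:
  motion:
    - {"offset": [0, 0, 0], "roll": -10, "claw": 1}
    - {"offset": [0, 0, 0], "roll": -10, "claw": 1}
    - {"offset": [0, 0, -0.025], "roll": 0, "claw": 1}
    - {"offset": [0, 0, -0.025], "roll": 0, "claw": 1}
    - {"offset": [0, 0, 0], "roll": 0, "claw": 1}

```text
clock: 23.2
tool_pos: [0.5243, -0.2711, 0.2529]
orientation: [-19.0, 90.0, 161.0]
force: [-1.2, 0.8, -0.3]
opening: 0.0879
```

```bash
python3 w.py .5255,-.271,.066;  python3 -c "
from m import *
a=snap('scene','s9.png')
t=snap('top','t9.png');caps(t)
cv2.imwrite('pics/c9.png',np.hstack([cv2.resize(a['frame'][120:260,230:370],(400,400),interpolation=cv2.INTER_CUBIC),cv2.resize(t['frame'][180:280,220:320],(400,400),interpolation=cv2.INTER_CUBIC)]))"
```

```text
clock 23.2 tcp [ 0.5243 -0.2711  0.2529] jaw deg -179.9 tilt x [-0.001  0.    -1.   ] F [-1.2  0.8 -0.3] open 0.0879 J [ -8.  12.  -8.  -0. -70.   8.]
.5255,-.271,.066 world [ 1.200e-03  1.000e-04 -1.869e-01] tool [ 0.1869 -0.     -0.0013]
yellow [214. 238.] 281 ztop 0.1275 centre med [0.4618 0.1722] mec 0.4618 0.1733 0.0232
black [284. 242.] 536 ztop 0.0763 centre med [ 0.4259 -0.0038] mec 0.4659 0.0055 0.0781
black [282. 233.] 277 ztop 0.1323 centre med [0.4735 0.0072] mec 0.4734 0.0073 0.0228
```

View pics/c9.png

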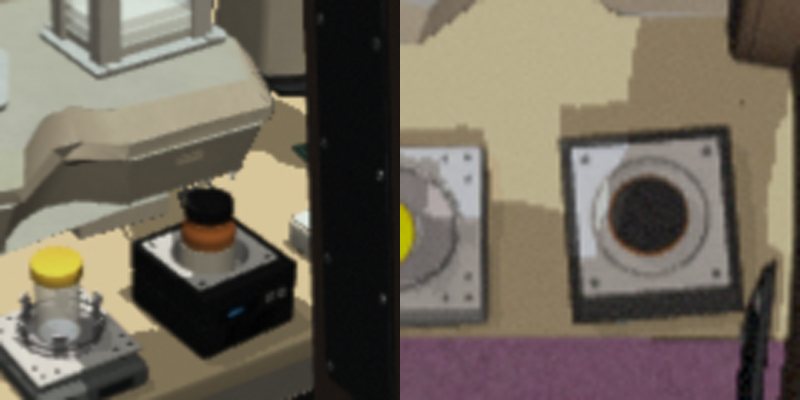

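Amber stands centred in the bore: cap at (0.4734, 0.0073) against the bore at (0.4725, 0.006). Now I'll pick the blue bottle.

Request:
servo_tool:
  motion:
    - {"offset": [0.03, 0, -0.001], "roll": 0, "claw": 1}
    - {"offset": [0.045, 0, 0], "roll": 0, "claw": 1}
    - {"offset": [0.045, 0, 0], "roll": 0, "claw": 1}
    - {"offset": [0.035, 0, 0], "roll": 0, "claw": 1}
    - {"offset": [0.022, 0, 0], "roll": 0, "claw": 1}
    - {"offset": [0.01, 0, 0], "roll": 0, "claw": 1}
    - {"offset": [0, 0, 0], "roll": 0, "claw": 0.3}
    - {"offset": [0, 0, 0], "roll": 0, "claw": 0}
    - {"offset": [0, 0, 0], "roll": 0, "claw": -1}
    - {"offset": [0, 0, 0], "roll": 0, "claw": -1}
    - {"offset": [0, 0, 0], "roll": 0, "claw": -1}
    - {"offset": [0, 0, 0], "roll": 0, "claw": -1}

```text
clock: 24.8
tool_pos: [0.5245, -0.2719, 0.0668]
orientation: [161.3, 90.0, -18.7]
force: [0.3, 0.4, 1.3]
opening: 0.0423
```

Request:
servo_tool:
  motion:
    - {"offset": [-0.005, 0, 0], "roll": 0, "claw": -1}
    - {"offset": [-0.025, 0, 0], "roll": 0, "claw": -1}
    - {"offset": [-0.04, 0, 0], "roll": 0, "claw": -1}
    - {"offset": [-0.045, 0, 0], "roll": 0, "claw": -1}
    - {"offset": [-0.04, 0, 0], "roll": 0, "claw": -1}
    - {"offset": [-0.03, 0, 0.01], "roll": 0, "claw": -1}
    - {"offset": [0, 0, 0.02], "roll": 0, "claw": -1}
    - {"offset": [0, 0, 0.02], "roll": 0, "claw": -1}
    - {"offset": [0, 0, 0.003], "roll": 0, "claw": -1}
    - {"offset": [0, 0, 0], "roll": 5, "claw": -1}
    - {"offset": [0, 0, 0], "roll": 10, "claw": -1}

```text
clock: 26.18
tool_pos: [0.4706, -0.2718, 0.2507]
orientation: [2.1, 89.9, 166.8]
force: [0.7, 0.4, -2.2]
opening: 0.0428
```

Request:
servo_tool:
  motion:
    - {"offset": [0, 0, 0], "roll": 10, "claw": -1}
    - {"offset": [0, 0, 0], "roll": 10, "claw": -1}
    - {"offset": [0, 0, 0], "roll": 10, "claw": -1}
    - {"offset": [0, 0, 0], "roll": 10, "claw": -1}
    - {"offset": [0, 0, 0], "roll": 10, "claw": -1}
    - {"offset": [0, 0, 0], "roll": 10, "claw": -1}
    - {"offset": [0, 0, 0], "roll": 10, "claw": -1}
    - {"offset": [0, 0, 0], "roll": 5, "claw": -1}
    - {"offset": [0, 0, 0], "roll": 0, "claw": -1}

```text
clock: 27.3
tool_pos: [0.4708, -0.2717, 0.2507]
orientation: [76.2, 89.9, 166.3]
force: [-0.8, 0.2, -1.8]
opening: 0.0427
```

```bash
python3 w.py .473,.355,.25;  python3 -c "
from m import *
a=snap('scene','s10.png')"
```

```text
clock 27.3 tcp [ 0.4708 -0.2717  0.2507] jaw deg 90.0 tilt x [-0.001  0.    -1.   ] F [-0.8  0.2 -1.8] open 0.0427 J [ -9.   7. -14.  -0. -69. -81.]
.473,.355,.25 world [ 0.0022  0.6267 -0.0007] tool [ 0.0009 -0.0026  0.6267]
```

Request:
servo_tool:
  motion:
    - {"offset": [0, -0.002, 0.02], "roll": 0, "claw": -1}
    - {"offset": [0, 0, 0.037], "roll": 0, "claw": -1}
    - {"offset": [0, 0, 0.05], "roll": 0, "claw": -1}
    - {"offset": [0, 0, 0.05], "roll": 0, "claw": -1}
    - {"offset": [0, 0, 0.05], "roll": 0, "claw": -1}
    - {"offset": [0, 0, 0.05], "roll": 0, "claw": -1}
    - {"offset": [0, 0, 0.05], "roll": 0, "claw": -1}
    - {"offset": [0, 0, 0.05], "roll": 0, "claw": -1}
    - {"offset": [0, 0, 0.05], "roll": 0, "claw": -1}
    - {"offset": [0, 0, 0.05], "roll": 0, "claw": -1}
    - {"offset": [0, 0, 0.05], "roll": 0, "claw": -1}
    - {"offset": [0, 0, 0.045], "roll": 0, "claw": -1}

```text
clock: 28.85
tool_pos: [0.4729, 0.2819, 0.2513]
orientation: [152.6, 90.0, -117.3]
force: [1.1, 0.1, -0.7]
opening: 0.0427
```

Request:
servo_tool:
  motion:
    - {"offset": [0, 0, 0.035], "roll": 0, "claw": -1}
    - {"offset": [0, 0, 0.025], "roll": 0, "claw": -1}
    - {"offset": [0, 0, 0.015], "roll": 0, "claw": -1}
    - {"offset": [0, 0, 0], "roll": 0, "claw": -1}
    - {"offset": [0.02, 0, 0], "roll": 0, "claw": -1}
    - {"offset": [0.03, 0, 0], "roll": 0, "claw": -1}
    - {"offset": [0.025, 0, 0], "roll": 0, "claw": -1}
    - {"offset": [0.015, 0, 0], "roll": 0, "claw": -1}
    - {"offset": [0, 0, 0], "roll": 0, "claw": -1}

```text
clock: 29.98
tool_pos: [0.4731, 0.3542, 0.161]
orientation: [146.4, 89.9, -123.6]
force: [-0.2, -0.2, -1.0]
opening: 0.0421
```

```bash
python3 w.py .473,.3555,.111;  python3 -c "
from m import *
a=snap('scene','s11.png')
cv2.imwrite('pics/c11.png',cv2.resize(a['frame'][140:300,110:270],(560,560),interpolation=cv2.INTER_CUBIC))"
```

```text
clock 29.975 tcp [0.4731 0.3542 0.161 ] jaw deg 90.0 tilt x [-0.001 -0.001 -1.   ] F [-0.2 -0.2 -1. ] open 0.0421 J [  56.   16.  -15.    0.  -59. -146.]
.473,.3555,.111 world [-0.0001  0.0013 -0.05  ] tool [0.05   0.0001 0.0014]
```

View pics/c11.png

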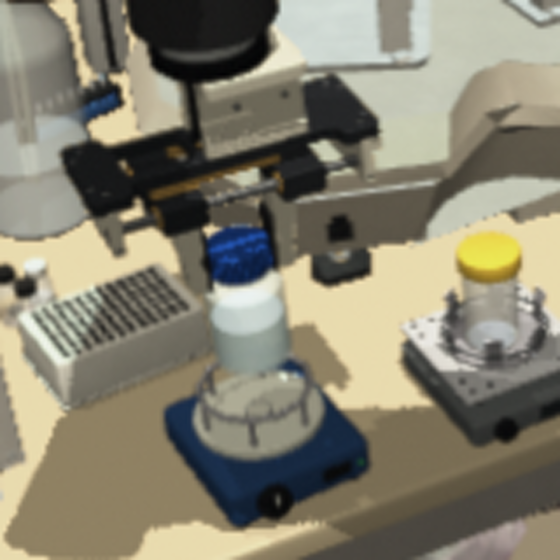

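Request:
servo_tool:
  motion:
    - {"offset": [0.014, 0, 0.001], "roll": 0, "claw": -1}
    - {"offset": [0.014, 0, 0], "roll": 0, "claw": -1}
    - {"offset": [0.01, 0, 0], "roll": 0, "claw": -1}
    - {"offset": [0.006, 0, 0], "roll": 0, "claw": -1}
    - {"offset": [0.004, 0, 0], "roll": 0, "claw": -1}
    - {"offset": [0.002, 0, 0], "roll": 0, "claw": -1}
    - {"offset": [0.001, 0, 0], "roll": 0, "claw": -1}
    - {"offset": [0, 0, 0], "roll": 0, "claw": -1}
    - {"offset": [0, 0, 0], "roll": 0, "claw": -1}

```text
clock: 31.15
tool_pos: [0.4737, 0.3562, 0.1118]
orientation: [-64.8, 89.9, 25.2]
force: [-1.6, -3.1, 5.4]
opening: 0.0425
```

Request:
servo_tool:
  motion:
    - {"offset": [-0.001, 0, 0], "roll": 0, "claw": -1}
    - {"offset": [0, 0, 0], "roll": 0, "claw": 0.1}
    - {"offset": [0, 0, 0], "roll": 0, "claw": 0.4}
    - {"offset": [0, 0, 0], "roll": 0, "claw": 1}
    - {"offset": [0, 0, 0], "roll": 0, "claw": 1}
    - {"offset": [0, 0, 0], "roll": 0, "claw": 1}
    - {"offset": [-0.02, 0, 0], "roll": 0, "claw": 1}
    - {"offset": [-0.04, 0, 0], "roll": 0, "claw": 1}
    - {"offset": [-0.045, 0, 0], "roll": 0, "claw": 1}
    - {"offset": [-0.035, 0, 0], "roll": 0, "claw": 1}
    - {"offset": [0, 0, -0.03], "roll": 0, "claw": 1}
    - {"offset": [0, 0, -0.05], "roll": 0, "claw": 1}

```text
clock: 32.65
tool_pos: [0.4728, 0.2755, 0.2509]
orientation: [104.2, 90.0, -165.7]
force: [0.9, -0.4, 0.3]
opening: 0.0876
```

Request:
servo_tool:
  motion:
    - {"offset": [0, 0, -0.05], "roll": 0, "claw": 1}
    - {"offset": [0, 0, -0.05], "roll": 0, "claw": 1}
    - {"offset": [0, 0, -0.05], "roll": 0, "claw": 1}
    - {"offset": [0, 0, -0.05], "roll": 0, "claw": 1}
    - {"offset": [0, 0, -0.05], "roll": 0, "claw": 1}
    - {"offset": [0, 0, -0.05], "roll": 0, "claw": 1}
    - {"offset": [0, 0, -0.05], "roll": 0, "claw": 1}
    - {"offset": [0, 0, -0.05], "roll": 0, "claw": 1}
    - {"offset": [0, 0, -0.035], "roll": 0, "claw": 1}
    - {"offset": [0, 0, -0.02], "roll": 0, "claw": 1}
    - {"offset": [0, 0, 0], "roll": 0, "claw": 1}

```text
clock: 34.02
tool_pos: [0.4721, -0.1802, 0.2506]
orientation: [83.2, 89.9, 173.0]
force: [-0.3, 0.0, -0.3]
opening: 0.0878
```

```bash
python3 w.py .475,-.18,.111;  python3 -c "
from m import *
a=snap('scene','s12.png');caps(a)
t=snap('top','t12.png');caps(t)
cv2.imwrite('pics/c12.png',np.hstack([cv2.resize(a['frame'][190:310,120:240],(400,400),interpolation=cv2.INTER_CUBIC),cv2.resize(t['frame'][180:280,100:200],(400,400),interpolation=cv2.INTER_CUBIC)]))"
```

```text
clock 34.025 tcp [ 0.4721 -0.1802  0.2506] jaw deg 89.8 tilt x [-0.002  0.    -1.   ] F [-0.3  0.  -0.3] open 0.0878 J [  1.   4. -18.  -0. -68. -92.]
.475,-.18,.111 world [ 0.0029  0.0002 -0.1396] tool [ 0.1396 -0.0031  0.0002]
blue [179. 228.] 172 ztop 0.1411 centre med [0.4694 0.3574] mec 0.4713 0.3563 0.021
yellow [249. 213.] 204 ztop 0.1281 centre med [0.4589 0.1764] mec 0.4633 0.1786 0.026
orange [304. 202.] 49 ztop 0.1079 centre med [0.4554 0.0185] mec 0.4626 0.0123 0.0205
black [240. 190.] 54 ztop 0.0906 centre med [0.6061 0.1445] mec 0.62 0.1224 0.0493
black [305. 208.] 645 ztop 0.1311 centre med [0.4705 0.0136] mec 0.4713 0.0087 0.0272
black [207. 204.] 47 ztop 0.0852 centre med [0.6162 0.229 ] mec 0.6182 0.2283 0.0072
blue [137. 233.] 239 ztop 0.1413 centre med [0.4718 0.3537] mec 0.4737 0.3532 0.0224
yellow [476. 178.] 123 ztop 0.0861 centre med [ 0.6147 -0.4801] mec 0.6141 -0.4782 0.0224
yellow [212. 238.] 227 ztop 0.1277 centre med [0.4607 0.1765] mec 0.4618 0.1736 0.0226
```

View pics/c12.png

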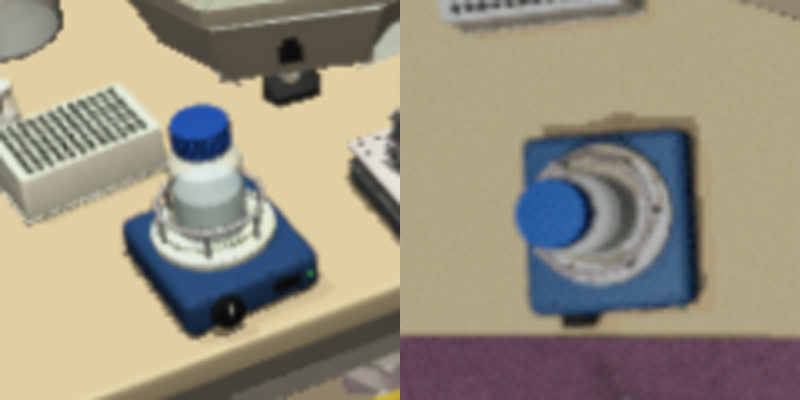

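The blue bottle sits centred on the stirrer: cap at (0.472, 0.3535) against the ring at (0.4727, 0.3539). Now the orange bottle.

Request:
servo_tool:
  motion:
    - {"offset": [0.03, -0.003, 0], "roll": 0, "claw": 1}
    - {"offset": [0.04, 0, 0], "roll": 0, "claw": 1}
    - {"offset": [0.035, 0, 0], "roll": 0, "claw": 1}
    - {"offset": [0.022, 0, 0], "roll": 0, "claw": 1}
    - {"offset": [0.012, 0, 0], "roll": 0, "claw": 1}
    - {"offset": [0, 0, 0], "roll": 0, "claw": 1}
    - {"offset": [0, 0, 0], "roll": 0, "claw": 0.3}
    - {"offset": [0, 0, 0], "roll": 0, "claw": 0.1}
    - {"offset": [0, 0, 0], "roll": 0, "claw": -1}
    - {"offset": [0, 0, 0], "roll": 0, "claw": -1}
    - {"offset": [0, 0, 0], "roll": 0, "claw": -1}
    - {"offset": [0, 0, 0], "roll": 0, "claw": -1}

```text
clock: 35.62
tool_pos: [0.4763, -0.1789, 0.1126]
orientation: [-115.6, 90.0, -25.7]
force: [-0.1, -0.3, 1.3]
opening: 0.0445
```

Request:
servo_tool:
  motion:
    - {"offset": [-0.005, 0, 0], "roll": 0, "claw": -1}
    - {"offset": [-0.02, 0, 0], "roll": 0, "claw": -1}
    - {"offset": [-0.03, 0, 0], "roll": 0, "claw": -1}
    - {"offset": [-0.035, 0, 0], "roll": 0, "claw": -1}
    - {"offset": [-0.03, 0, 0], "roll": 0, "claw": -1}
    - {"offset": [-0.02, 0, 0], "roll": 0, "claw": -1}
    - {"offset": [0, 0, -0.02], "roll": 0, "claw": -1}
    - {"offset": [0, 0, -0.03], "roll": 0, "claw": -1}
    - {"offset": [0, 0, -0.03], "roll": 0, "claw": -1}
    - {"offset": [0, 0, -0.011], "roll": -5, "claw": -1}
    - {"offset": [0, 0, 0], "roll": -10, "claw": -1}
    - {"offset": [0, 0, 0], "roll": -10, "claw": -1}

```text
clock: 37.12
tool_pos: [0.4758, -0.2699, 0.2524]
orientation: [34.0, 89.9, 149.2]
force: [0.5, 0.5, -1.3]
opening: 0.0446
```

Request:
servo_tool:
  motion:
    - {"offset": [0, 0, 0], "roll": -10, "claw": -1}
    - {"offset": [0, 0, 0], "roll": -10, "claw": -1}
    - {"offset": [0, 0, 0], "roll": -10, "claw": -1}
    - {"offset": [0, 0, 0], "roll": -10, "claw": -1}
    - {"offset": [0, 0, 0], "roll": -10, "claw": -1}
    - {"offset": [0, 0, 0], "roll": -10, "claw": -1}
    - {"offset": [0, 0, 0], "roll": -5, "claw": -1}
    - {"offset": [0, 0, -0.02], "roll": 0, "claw": -1}
    - {"offset": [0, 0, -0.02], "roll": 0, "claw": -1}
    - {"offset": [0, 0, -0.01], "roll": 0, "claw": -1}
    - {"offset": [0, 0, 0], "roll": 0, "claw": -1}

```text
clock: 38.5
tool_pos: [0.5269, -0.2697, 0.2518]
orientation: [-12.1, 89.9, 167.9]
force: [-0.3, -0.5, -1.6]
opening: 0.0448
```

```bash
python3 w.py .5255,-.271,.066;  python3 -c "
from m import *
a=snap('scene','s13.png')"
```

```text
clock 38.5 tcp [ 0.5269 -0.2697  0.2518] jaw deg 180.0 tilt x [-0.001  0.    -1.   ] F [-0.3 -0.5 -1.6] open 0.0448 J [ -8.  12.  -8.  -0. -70.   8.]
.5255,-.271,.066 world [-0.0014 -0.0013 -0.1858] tool [0.1858 0.0014 0.0012]
```

Request:
servo_tool:
  motion:
    - {"offset": [0.02, 0.001, 0.001], "roll": 0, "claw": -1}
    - {"offset": [0.035, 0, 0], "roll": 0, "claw": -1}
    - {"offset": [0.035, 0, 0], "roll": 0, "claw": -1}
    - {"offset": [0.035, 0, 0], "roll": 0, "claw": -1}
    - {"offset": [0.025, 0, 0], "roll": 0, "claw": -1}
    - {"offset": [0.015, 0, 0], "roll": 0, "claw": -1}
    - {"offset": [0.009, 0, 0], "roll": 0, "claw": -1}
    - {"offset": [0.006, 0, 0], "roll": 0, "claw": -1}
    - {"offset": [0.004, 0, 0], "roll": 0, "claw": -1}
    - {"offset": [0.0015, 0, 0], "roll": 0, "claw": -1}
    - {"offset": [0, 0, 0], "roll": 0, "claw": -1}
    - {"offset": [0, 0, 0], "roll": 0, "claw": -1}

```text
clock: 40.05
tool_pos: [0.5255, -0.271, 0.0676]
orientation: [159.4, 90.0, -20.6]
force: [-1.0, 0.5, 2.7]
opening: 0.0447
```

Request:
servo_tool:
  motion:
    - {"offset": [0, 0, 0], "roll": 0, "claw": 0.15}
    - {"offset": [0, 0, 0], "roll": 0, "claw": 0.4}
    - {"offset": [0, 0, 0], "roll": 0, "claw": 1}
    - {"offset": [0, 0, 0], "roll": 0, "claw": 1}
    - {"offset": [0, 0, 0], "roll": 0, "claw": 1}
    - {"offset": [-0.02, 0, 0], "roll": 0, "claw": 1}
    - {"offset": [-0.04, 0, 0], "roll": 0, "claw": 1}
    - {"offset": [-0.045, 0, 0], "roll": 0, "claw": 1}
    - {"offset": [-0.045, 0, 0], "roll": 0, "claw": 1}
    - {"offset": [-0.035, 0, 0], "roll": 0, "claw": 1}
    - {"offset": [0, 0, 0.03], "roll": 0, "claw": 1}
    - {"offset": [0, 0, 0.0335], "roll": 0, "claw": 1}

```text
clock: 41.55
tool_pos: [0.4612, -0.2707, 0.2522]
orientation: [-174.0, 90.0, 6.0]
force: [0.9, 0.0, 0.2]
opening: 0.0874
```

Request:
servo_tool:
  motion:
    - {"offset": [0, 0, 0], "roll": 10, "claw": 1}
    - {"offset": [0, 0, 0], "roll": 10, "claw": 1}
    - {"offset": [0, 0, 0], "roll": 10, "claw": 1}
    - {"offset": [0, 0, 0], "roll": 10, "claw": 1}
    - {"offset": [0, 0, 0], "roll": 10, "claw": 1}
    - {"offset": [0, 0, 0], "roll": 10, "claw": 1}
    - {"offset": [0, 0, 0], "roll": 10, "claw": 1}
    - {"offset": [0, 0, 0], "roll": 10, "claw": 1}
    - {"offset": [0, 0, 0], "roll": 10, "claw": 1}
    - {"offset": [0, 0, 0.03], "roll": 0, "claw": 1}
    - {"offset": [0, 0, 0.05], "roll": 0, "claw": 1}
    - {"offset": [0, 0, 0.05], "roll": 0, "claw": 1}

```text
clock: 43.05
tool_pos: [0.4614, -0.1398, 0.252]
orientation: [-46.1, 90.0, 43.9]
force: [-0.1, 0.6, 0.7]
opening: 0.0875
```

Request:
servo_tool:
  motion:
    - {"offset": [0, 0, 0.05], "roll": 0, "claw": 1}
    - {"offset": [0, 0, 0.05], "roll": 0, "claw": 1}
    - {"offset": [0, 0, 0.05], "roll": 0, "claw": 1}
    - {"offset": [0, 0, 0.05], "roll": 0, "claw": 1}
    - {"offset": [0, 0, 0.05], "roll": 0, "claw": 1}
    - {"offset": [0, 0, 0.04], "roll": 0, "claw": 1}
    - {"offset": [0, 0, 0.02], "roll": 0, "claw": 1}
    - {"offset": [0, 0, 0.006], "roll": 0, "claw": 1}
    - {"offset": [0, 0, 0], "roll": 0, "claw": 1}

```text
clock: 44.18
tool_pos: [0.4617, 0.1748, 0.252]
orientation: [136.4, 90.0, -133.6]
force: [-0.1, -0.2, -0.4]
opening: 0.0876
```

```bash
python3 w.py .462,.1755,.1;  python3 -c "
from m import *
t=snap('top','t14.png');caps(t)
cv2.imwrite('pics/c14.png',cv2.resize(t['frame'][150:270,320:460],(700,600)))"
```

```text
clock 44.175 tcp [0.4617 0.1748 0.252 ] jaw deg 90.0 tilt x [-0. -0. -1.] F [-0.1 -0.2 -0.4] open 0.0876 J [  44.    2.  -19.    0.  -69. -134.]
.462,.1755,.1 world [ 0.0003  0.0007 -0.152 ] tool [ 0.152  -0.0004  0.0008]
yellow [476. 187.] 352 ztop 0.088 centre med [ 0.5907 -0.4801] mec 0.5925 -0.4879 0.0374
orange [394. 212.] 243 ztop 0.0982 centre med [ 0.5277 -0.2715] mec 0.5282 -0.2718 0.0227
black [465. 188.] 51 ztop 0.0738 centre med [ 0.5963 -0.4569] mec 0.5914 -0.4595 0.0288
black [282. 241.] 459 ztop 0.0764 centre med [0.4261 0.0062] mec 0.4658 0.0065 0.0772
black [282. 233.] 275 ztop 0.1324 centre med [0.4735 0.0073] mec 0.4733 0.0077 0.0225
```

View pics/c14.png

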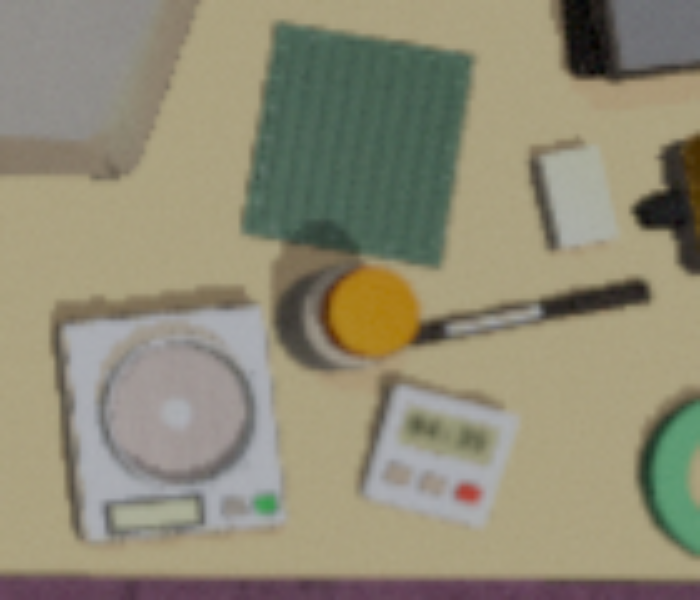

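Orange is parked upright at (0.528, −0.272). Picking yellow.

Request:
servo_tool:
  motion:
    - {"offset": [0.03, 0, 0.0007], "roll": 0, "claw": 1}
    - {"offset": [0.04, 0, 0], "roll": 0, "claw": 1}
    - {"offset": [0.04, 0, 0], "roll": 0, "claw": 1}
    - {"offset": [0.028, 0, 0], "roll": 0, "claw": 1}
    - {"offset": [0.014, 0, 0], "roll": 0, "claw": 1}
    - {"offset": [0, 0, 0], "roll": 0, "claw": 1}
    - {"offset": [0, 0, 0], "roll": 0, "claw": 0.3}
    - {"offset": [0, 0, 0], "roll": 0, "claw": 0.1}
    - {"offset": [0, 0, 0], "roll": 0, "claw": -1}
    - {"offset": [0, 0, 0], "roll": 0, "claw": -1}
    - {"offset": [0, 0, 0], "roll": 0, "claw": -1}
    - {"offset": [0, 0, 0], "roll": 0, "claw": -1}

```text
clock: 45.72
tool_pos: [0.4618, 0.176, 0.1002]
orientation: [-69.7, 90.0, 20.3]
force: [-0.5, -0.4, 1.5]
opening: 0.0459
```

Request:
servo_tool:
  motion:
    - {"offset": [-0.005, 0, 0], "roll": 0, "claw": -1}
    - {"offset": [-0.02, 0, 0], "roll": 0, "claw": -1}
    - {"offset": [-0.03, 0, 0], "roll": 0, "claw": -1}
    - {"offset": [-0.035, 0, 0], "roll": 0, "claw": -1}
    - {"offset": [-0.03, 0, 0], "roll": 0, "claw": -1}
    - {"offset": [-0.03, 0, 0], "roll": 0, "claw": -1}
    - {"offset": [0, 0, 0], "roll": 0, "claw": -1}

```text
clock: 46.6
tool_pos: [0.4627, 0.1765, 0.2526]
orientation: [-52.6, 89.7, 37.5]
force: [-0.4, -0.6, -1.3]
opening: 0.0461
```

```bash
python3 w.py .478,-.182,.25;  python3 -c "
from m import *
a=snap('scene','s15.png')
t=np.load('/tmp/t14.png.npz');W=cloud({k:v for k,v in t.items()});print(W[231:234,354:357].reshape(-1,3).mean(0))
cv2.imwrite('pics/c15.png',cv2.resize(a['frame'][100:280,160:340],(540,540),interpolation=cv2.INTER_CUBIC))"; sed 's/top0/top0/;s#/tmp/{cam}0.png.npz#/tmp/t14.png.npz#' fit.py > fit2.py; python3 fit2.py | head -4 | grep balance
```

```text
clock 46.6 tcp [0.4627 0.1765 0.2526] jaw deg 90.0 tilt x [ 0.004  0.003 -1.   ] F [-0.4 -0.6 -1.3] open 0.0461 J [  44.    2.  -19.    0.  -68. -134.]
.478,-.182,.25 world [ 0.0153 -0.3585 -0.0026] tool [ 0.0017 -0.0152 -0.3586]
[ 0.4779318  -0.18449184  0.04618949]
top balance [ 0.478  -0.183   0.0383] 157 157 angcov [18 25 23 18 16 18 19 20] floor z 0.0451
```

View pics/c15.png

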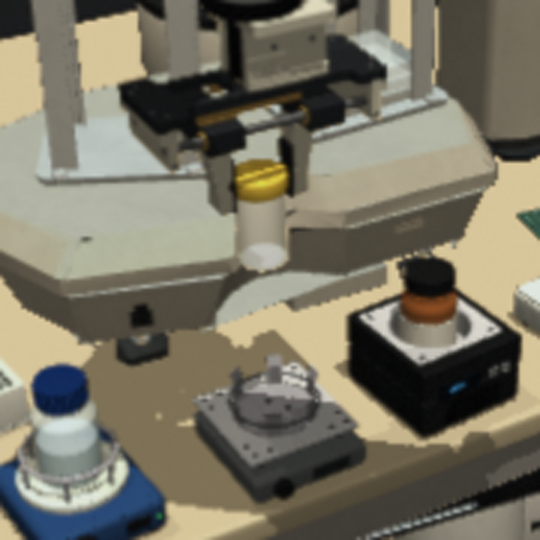

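Request:
servo_tool:
  motion:
    - {"offset": [0, -0.0155, -0.02], "roll": 0, "claw": -1}
    - {"offset": [0, 0, -0.037], "roll": 0, "claw": -1}
    - {"offset": [0, 0, -0.045], "roll": 0, "claw": -1}
    - {"offset": [0, 0, -0.045], "roll": 0, "claw": -1}
    - {"offset": [0, 0, -0.045], "roll": 0, "claw": -1}
    - {"offset": [0, 0, -0.045], "roll": 0, "claw": -1}
    - {"offset": [0, 0, -0.045], "roll": 0, "claw": -1}
    - {"offset": [0, 0, -0.035], "roll": 0, "claw": -1}
    - {"offset": [0, 0, -0.025], "roll": 0, "claw": -1}
    - {"offset": [0, 0, -0.015], "roll": 0, "claw": -1}
    - {"offset": [0, 0, 0], "roll": 0, "claw": -1}

```text
clock: 48.02
tool_pos: [0.4768, -0.1816, 0.2492]
orientation: [81.8, 89.9, 171.7]
force: [0.1, 0.4, -0.0]
opening: 0.0465
```

Request:
servo_tool:
  motion:
    - {"offset": [0.02, 0, 0], "roll": 0, "claw": -1}
    - {"offset": [0.03, 0, 0], "roll": 0, "claw": -1}
    - {"offset": [0.03, 0, 0], "roll": 0, "claw": -1}
    - {"offset": [0.02, 0, 0], "roll": 0, "claw": -1}
    - {"offset": [0, 0, 0], "roll": 0, "claw": -1}

```text
clock: 48.65
tool_pos: [0.4761, -0.1803, 0.1486]
orientation: [84.9, 89.8, 174.9]
force: [-0.1, 0.2, -0.9]
opening: 0.0462
```

```bash
python3 w.py .478,-.1815,.1
```

```text
clock 48.65 tcp [ 0.4761 -0.1803  0.1486] jaw deg 90.0 tilt x [-0.003  0.    -1.   ] F [-0.1  0.2 -0.9] open 0.0462 J [  1.   9. -26.  -0. -55. -91.]
.478,-.1815,.1 world [ 0.0019 -0.0012 -0.0486] tool [ 0.0486 -0.002  -0.0013]
```

Request:
servo_tool:
  motion:
    - {"offset": [0.014, -0.001, -0.001], "roll": 0, "claw": -1}
    - {"offset": [0.013, 0, 0], "roll": 0, "claw": -1}
    - {"offset": [0.009, 0, 0], "roll": 0, "claw": -1}
    - {"offset": [0.006, 0, 0], "roll": 0, "claw": -1}
    - {"offset": [0.004, 0, 0], "roll": 0, "claw": -1}
    - {"offset": [0.002, 0, 0], "roll": 0, "claw": -1}
    - {"offset": [0.001, 0, 0], "roll": 0, "claw": -1}
    - {"offset": [0, 0, 0], "roll": 0, "claw": -1}
    - {"offset": [0, 0, 0], "roll": 0, "claw": -1}

```text
clock: 49.78
tool_pos: [0.4783, -0.1821, 0.1012]
orientation: [-89.0, 90.0, 1.0]
force: [-0.1, -0.2, 0.0]
opening: 0.0466
```

Request:
servo_tool:
  motion:
    - {"offset": [0.0015, 0, 0], "roll": 0, "claw": -1}
    - {"offset": [0, 0, 0], "roll": 0, "claw": -1}
    - {"offset": [0, 0, 0], "roll": 0, "claw": -1}

```text
clock: 50.15
tool_pos: [0.4787, -0.1822, 0.1001]
orientation: [-102.0, 89.9, -12.0]
force: [-1.0, 0.8, 6.0]
opening: 0.0463
```

Request:
servo_tool:
  motion:
    - {"offset": [-0.001, 0, 0], "roll": 0, "claw": -1}
    - {"offset": [0, 0, 0], "roll": 0, "claw": 0.15}
    - {"offset": [0, 0, 0], "roll": 0, "claw": 0.4}
    - {"offset": [0, 0, 0], "roll": 0, "claw": 1}
    - {"offset": [0, 0, 0], "roll": 0, "claw": 1}
    - {"offset": [0, 0, 0], "roll": 0, "claw": 1}
    - {"offset": [-0.02, 0, 0], "roll": 0, "claw": 1}
    - {"offset": [-0.04, 0, 0], "roll": 0, "claw": 1}
    - {"offset": [-0.045, 0, 0], "roll": 0, "claw": 1}
    - {"offset": [-0.045, 0, 0], "roll": 0, "claw": 1}
    - {"offset": [0, 0, -0.04], "roll": 0, "claw": 1}
    - {"offset": [0, 0, -0.049], "roll": 0, "claw": 1}

```text
clock: 51.65
tool_pos: [0.4787, -0.2715, 0.2517]
orientation: [-93.9, 89.9, -3.8]
force: [1.7, 0.8, 0.5]
opening: 0.0873
```

Request:
servo_tool:
  motion:
    - {"offset": [0, 0, 0], "roll": -10, "claw": 1}
    - {"offset": [0, 0, 0], "roll": -10, "claw": 1}
    - {"offset": [0, 0, 0], "roll": -10, "claw": 1}
    - {"offset": [0, 0, 0], "roll": -10, "claw": 1}
    - {"offset": [0, 0, 0], "roll": -10, "claw": 1}
    - {"offset": [0, 0, 0], "roll": -10, "claw": 1}
    - {"offset": [0, 0, 0], "roll": -10, "claw": 1}
    - {"offset": [0, 0, 0], "roll": -10, "claw": 1}
    - {"offset": [0, 0, 0], "roll": -10, "claw": 1}
    - {"offset": [0, 0, -0.03], "roll": 0, "claw": 1}
    - {"offset": [0, 0, -0.0185], "roll": 0, "claw": 1}
    - {"offset": [0, 0, 0], "roll": 0, "claw": 1}

```text
clock: 53.15
tool_pos: [0.5275, -0.271, 0.2497]
orientation: [-11.7, 89.9, 168.3]
force: [-1.0, -0.8, -0.8]
opening: 0.0876
```

```bash
python3 w.py .5265,-.271,.067
```

```text
clock 53.15 tcp [ 0.5275 -0.271   0.2497] jaw deg -180.0 tilt x [-0.001  0.    -1.   ] F [-1.  -0.8 -0.8] open 0.0876 J [ -8.  12.  -8.  -0. -70.   8.]
.5265,-.271,.067 world [-0.001  -0.     -0.1827] tool [1.827e-01 1.000e-04 8.000e-04]
```

Request:
servo_tool:
  motion:
    - {"offset": [0.03, 0, 0.001], "roll": 0, "claw": 1}
    - {"offset": [0.045, 0, 0], "roll": 0, "claw": 1}
    - {"offset": [0.045, 0, 0], "roll": 0, "claw": 1}
    - {"offset": [0.033, 0, 0], "roll": 0, "claw": 1}
    - {"offset": [0.02, 0, 0], "roll": 0, "claw": 1}
    - {"offset": [0.009, 0, 0], "roll": 0, "claw": 1}
    - {"offset": [0, 0, 0], "roll": 0, "claw": 0.3}
    - {"offset": [0, 0, 0], "roll": 0, "claw": 0.1}
    - {"offset": [0, 0, 0], "roll": 0, "claw": -1}
    - {"offset": [0, 0, 0], "roll": 0, "claw": -1}
    - {"offset": [0, 0, 0], "roll": 0, "claw": -1}
    - {"offset": [0, 0, 0], "roll": 0, "claw": -1}

```text
clock: 54.65
tool_pos: [0.526, -0.2712, 0.0689]
orientation: [160.7, 90.0, -19.3]
force: [0.9, 0.1, 1.4]
opening: 0.0446
```

Request:
servo_tool:
  motion:
    - {"offset": [-0.005, 0, 0], "roll": 0, "claw": -1}
    - {"offset": [-0.025, 0, 0], "roll": 0, "claw": -1}
    - {"offset": [-0.04, 0, 0], "roll": 0, "claw": -1}
    - {"offset": [-0.045, 0, 0], "roll": 0, "claw": -1}
    - {"offset": [-0.04, 0, 0], "roll": 0, "claw": -1}
    - {"offset": [-0.03, 0, 0.01], "roll": 0, "claw": -1}
    - {"offset": [0, 0, 0.02], "roll": 0, "claw": -1}
    - {"offset": [0, 0, 0.02], "roll": 0, "claw": -1}
    - {"offset": [0, 0, 0.012], "roll": 0, "claw": -1}
    - {"offset": [0, 0, 0], "roll": 5, "claw": -1}
    - {"offset": [0, 0, 0], "roll": 10, "claw": -1}

```text
clock: 56.02
tool_pos: [0.4628, -0.2711, 0.2529]
orientation: [0.3, 89.9, 165.0]
force: [0.5, -0.7, -1.1]
opening: 0.0443
```

Request:
servo_tool:
  motion:
    - {"offset": [0, 0, 0], "roll": 10, "claw": -1}
    - {"offset": [0, 0, 0], "roll": 10, "claw": -1}
    - {"offset": [0, 0, 0], "roll": 10, "claw": -1}
    - {"offset": [0, 0, 0], "roll": 10, "claw": -1}
    - {"offset": [0, 0, 0], "roll": 10, "claw": -1}
    - {"offset": [0, 0, 0], "roll": 10, "claw": -1}
    - {"offset": [0, 0, 0], "roll": 10, "claw": -1}
    - {"offset": [0, 0, 0], "roll": 5, "claw": -1}
    - {"offset": [0, 0, 0], "roll": 0, "claw": -1}

```text
clock: 57.15
tool_pos: [0.4631, -0.2711, 0.2528]
orientation: [77.3, 89.9, 167.3]
force: [-0.2, -0.6, -1.4]
opening: 0.0451
```

```bash
python3 w.py .464,.172,.25; python3 -c "
from m import *
snap('top','t16.png');snap('scene','s16.png')"; sed 's#/tmp/{cam}0.png.npz#/tmp/t16.png.npz#' fit.py > fit2.py; python3 fit2.py | head -4 | grep shaker;  sed 's#/tmp/{cam}0.png.npz#/tmp/s16.png.npz#' fit.py > fit2.py; python3 fit2.py | head -4 | grep shaker
```

```text
clock 57.15 tcp [ 0.4631 -0.2711  0.2528] jaw deg 90.0 tilt x [-0.001  0.    -1.   ] F [-0.2 -0.6 -1.4] open 0.0451 J [ -9.   7. -14.  -0. -69. -81.]
.464,.172,.25 world [ 0.0009  0.4431 -0.0028] tool [ 0.003  -0.0012  0.4431]
top shaker [0.4639 0.1698 0.0385] 89 89 angcov [13  5  7 10 17 11 12 14] floor z 0.0451
top shaker [0.4642 0.1729 0.038 ] 128 135 angcov [14 11 14 30 21  5 10 23] floor z 0.0457
```

Request:
servo_tool:
  motion:
    - {"offset": [0, -0.001, 0.02], "roll": 0, "claw": -1}
    - {"offset": [0, 0, 0.037], "roll": 0, "claw": -1}
    - {"offset": [0, 0, 0.045], "roll": 0, "claw": -1}
    - {"offset": [0, 0, 0.045], "roll": 0, "claw": -1}
    - {"offset": [0, 0, 0.045], "roll": 0, "claw": -1}
    - {"offset": [0, 0, 0.045], "roll": 0, "claw": -1}
    - {"offset": [0, 0, 0.045], "roll": 0, "claw": -1}
    - {"offset": [0, 0, 0.045], "roll": 0, "claw": -1}
    - {"offset": [0, 0, 0.045], "roll": 0, "claw": -1}
    - {"offset": [0, 0, 0.035], "roll": 0, "claw": -1}
    - {"offset": [0, 0, 0.025], "roll": 0, "claw": -1}
    - {"offset": [0, 0, 0.01], "roll": 0, "claw": -1}

```text
clock: 58.75
tool_pos: [0.4646, 0.172, 0.2533]
orientation: [134.0, 90.0, -135.8]
force: [-0.1, -0.4, -1.7]
opening: 0.0443
```

Request:
servo_tool:
  motion:
    - {"offset": [0, 0, 0], "roll": 0, "claw": -1}
    - {"offset": [0.02, 0, 0], "roll": 0, "claw": -1}
    - {"offset": [0.03, 0, 0], "roll": 0, "claw": -1}
    - {"offset": [0.025, 0, 0], "roll": 0, "claw": -1}
    - {"offset": [0.015, 0, 0], "roll": 0, "claw": -1}
    - {"offset": [0, 0, 0], "roll": 0, "claw": -1}

```text
clock: 59.5
tool_pos: [0.4644, 0.17, 0.163]
orientation: [133.2, 89.9, -136.9]
force: [0.3, -0.2, -1.1]
opening: 0.0449
```

```bash
python3 w.py .464,.1713,.1125;  python3 -c "
from m import *
a=snap('scene','s17.png');snap('top','t17.png')
cv2.imwrite('pics/c17.png',cv2.resize(a['frame'][140:290,180:330],(560,560),interpolation=cv2.INTER_CUBIC))"
```

```text
clock 59.5 tcp [0.4644 0.17   0.163 ] jaw deg 90.0 tilt x [-0.001 -0.001 -1.   ] F [ 0.3 -0.2 -1.1] open 0.0449 J [  43.    7.  -27.    0.  -57. -133.]
.464,.1713,.1125 world [-0.0004  0.0013 -0.0505] tool [0.0505 0.0003 0.0014]
```

View pics/c17.png

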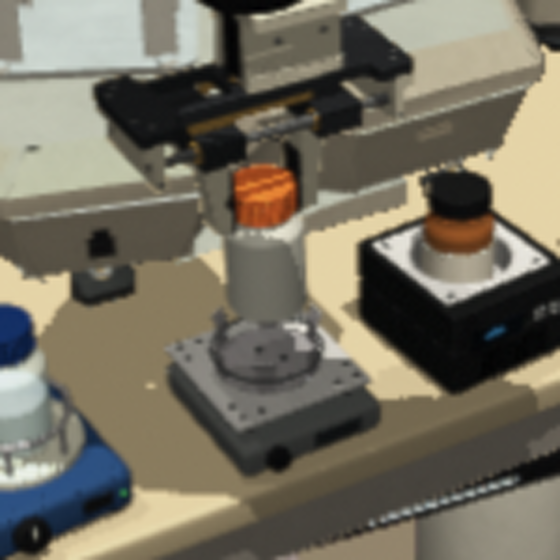

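Request:
servo_tool:
  motion:
    - {"offset": [0.014, 0, 0.001], "roll": 0, "claw": -1}
    - {"offset": [0.013, 0, 0], "roll": 0, "claw": -1}
    - {"offset": [0.009, 0, 0], "roll": 0, "claw": -1}
    - {"offset": [0.006, 0, 0], "roll": 0, "claw": -1}
    - {"offset": [0.004, 0, 0], "roll": 0, "claw": -1}
    - {"offset": [0.003, 0, 0], "roll": 0, "claw": -1}
    - {"offset": [0.001, 0, 0], "roll": 0, "claw": -1}
    - {"offset": [0, 0, 0], "roll": 0, "claw": -1}
    - {"offset": [0, 0, 0], "roll": 0, "claw": -1}

```text
clock: 60.72
tool_pos: [0.4649, 0.1719, 0.1139]
orientation: [-63.3, 90.0, 26.7]
force: [-0.7, -0.6, 1.6]
opening: 0.0446
```

Request:
servo_tool:
  motion:
    - {"offset": [0.0005, 0, 0], "roll": 0, "claw": -1}
    - {"offset": [0, 0, 0], "roll": 0, "claw": -1}
    - {"offset": [0, 0, 0], "roll": 0, "claw": 0.15}
    - {"offset": [0, 0, 0], "roll": 0, "claw": 0.4}
    - {"offset": [0, 0, 0], "roll": 0, "claw": 1}
    - {"offset": [0, 0, 0], "roll": 0, "claw": 1}
    - {"offset": [0, 0, 0], "roll": 0, "claw": 1}
    - {"offset": [-0.02, 0, 0], "roll": 0, "claw": 1}
    - {"offset": [-0.04, 0, 0], "roll": 0, "claw": 1}
    - {"offset": [-0.045, 0, 0], "roll": 0, "claw": 1}
    - {"offset": [-0.04, 0, 0], "roll": 0, "claw": 1}
    - {"offset": [0, 0, -0.03], "roll": 0, "claw": 1}

```text
clock: 62.22
tool_pos: [0.4664, 0.1434, 0.2614]
orientation: [-57.8, 89.6, 32.3]
force: [0.2, -0.1, -0.8]
opening: 0.0876
```

Request:
servo_tool:
  motion:
    - {"offset": [0, 0, -0.05], "roll": 0, "claw": 1}
    - {"offset": [0, 0, -0.05], "roll": 0, "claw": 1}
    - {"offset": [0, 0, -0.05], "roll": 0, "claw": 1}
    - {"offset": [0, 0, -0.05], "roll": 0, "claw": 1}
    - {"offset": [0, 0, -0.05], "roll": 0, "claw": 1}
    - {"offset": [0, 0, -0.05], "roll": 0, "claw": 1}
    - {"offset": [0, 0, -0.05], "roll": 0, "claw": 1}
    - {"offset": [0, 0, -0.05], "roll": 0, "claw": 1}
    - {"offset": [0, 0, -0.05], "roll": 0, "claw": 1}
    - {"offset": [0, 0, -0.05], "roll": 0, "claw": 1}
    - {"offset": [0, 0, -0.03], "roll": 0, "claw": 1}
    - {"offset": [0, 0, 0], "roll": 0, "claw": 1}

```text
clock: 63.72
tool_pos: [0.4642, -0.3898, 0.257]
orientation: [71.1, 89.9, 160.9]
force: [-1.5, 1.0, -0.6]
opening: 0.0877
```

```bash
python3 w.py; python3 -c "
from m import *
a=snap('scene','s18.png');print('scene');caps(a);t=snap('top','t18.png');print('top');caps(t)
cv2.imwrite('pics/c18.png',np.vstack([cv2.resize(a['frame'][140:300,120:400],(700,400),interpolation=cv2.INTER_CUBIC),cv2.resize(t['frame'][190:270,120:400],(700,200),interpolation=cv2.INTER_CUBIC)]))"; sed 's#/tmp/{cam}0.png.npz#/tmp/t18.png.npz#' fit.py > fit2.py; python3 fit2.py | head -4
```

```text
clock 63.725 tcp [ 0.4642 -0.3898  0.257 ] jaw deg 89.8 tilt x [-0.001  0.    -1.   ] F [-1.5  1.  -0.6] open 0.0877 J [-22.  13.  -6.   0. -71. -69.]
scene
blue [179. 227.] 152 ztop 0.1413 centre med [0.4707 0.3564] mec 0.4715 0.3574 0.0215
orange [250. 209.] 237 ztop 0.1431 centre med [0.4612 0.1739] mec 0.4631 0.1742 0.0243
black [295. 176.] 276 ztop 0.1007 centre med [ 0.6062 -0.0618] mec 0.6076 -0.0572 0.075
black [246. 185.] 122 ztop 0.1018 centre med [0.6408 0.0672] mec 0.609 0.1035 0.0598
black [306. 208.] 638 ztop 0.131 centre med [0.4706 0.0132] mec 0.4725 0.0132 0.0262
black [176. 200.] 112 ztop 0.1025 centre med [0.6628 0.3041] mec 0.6631 0.3054 0.0395
black [206. 204.] 64 ztop 0.0866 centre med [0.6162 0.2284] mec 0.6166 0.229 0.0098
top
blue [137. 233.] 244 ztop 0.141 centre med [0.4718 0.353 ] mec 0.4725 0.3531 0.0214
yellow [361. 232.] 284 ztop 0.1276 centre med [ 0.4773 -0.1831] mec 0.478 -0.1831 0.023
yellow [214. 238.] 197 ztop 0.1432 centre med [0.4608 0.1689] mec 0.4627 0.1696 0.02
orange [211. 233.] 59 ztop 0.1433 centre med [0.4749 0.1801] mec 0.4643 0.1708 0.0223
black [283. 242.] 565 ztop 0.0764 centre med [0.4261 0.0015] mec 0.4657 0.0055 0.0779
black [282. 233.] 280 ztop 0.1322 centre med [0.4735 0.0073] mec 0.4731 0.0075 0.0228
top stirrer [0.4727 0.3538 0.0389] 134 165 angcov [18 21 21 20 22  6  7 19] floor z 0.0452
top shaker [0.4637 0.1701 0.0385] 73 100 angcov [11  3  4 10 15  8  9 13] floor z 0.045
top cold [0.473 0.006] 6.104414919637153e-07 1 mouth z 0.073 floor 0.0452 289
top balance [ 0.478  -0.1832  0.0383] 142 152 angcov [18 17 18 19 15 18 19 18] floor z 0.045
```

View pics/c18.png

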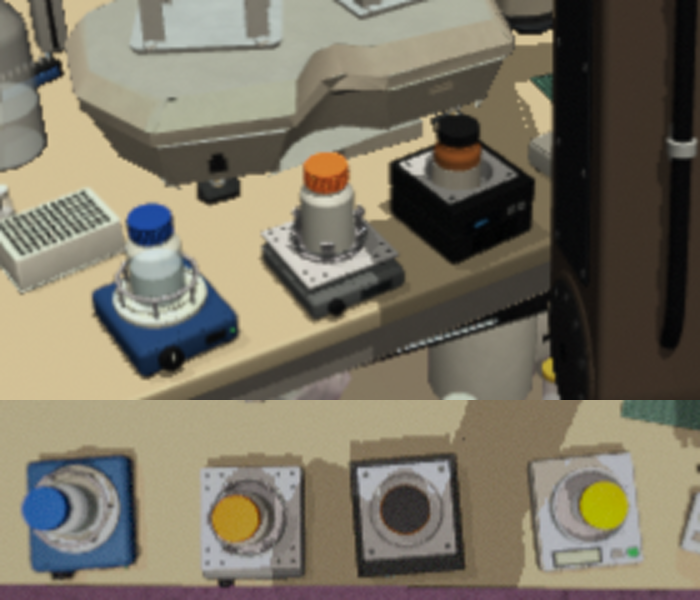

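All four vessels stand centred (within about 2 mm) with cap tops at the expected heights, and the arm is clear. Handing in.

```bash
python3 -c "
from plant import ctrl
print(ctrl.close_job())"
```

```text
the job is handed in; nothing more can be done
None
```

All four vessels are on their correct stations and the job is handed in at about 64 s of the 141 s allowed. No verdict was reported.

**What I did:** It was two swaps, six carries in all. Blue was parked, amber went to the cold block, and blue then went to the stirrer. Orange was parked, yellow went to the balance, and orange then went to the shaker clamp.

**Parking spot:** I did not use the rubber mat. From the measured geometry, the wrist's side link would have hit a hotel post when reaching the mat, so I parked both vessels on bare bench at about (0.525, −0.271). That patch lies between the balance and the pen, and both vessels stood upright there.

**Last checks:**

| Vessel | Station | Cap centre to station centre (top camera) | Cap top measured / expected |
|---|---|---|---|
| Blue-capped bottle | Stirrer | about 1 mm | 141 / 139 mm |
| Orange-capped bottle | Shaker clamp | about 1 mm | 143 / 141 mm |
| Amber jar | Cold block | about 1.5 mm | 132 / 130 mm |
| Yellow-capped jar | Balance | under 1 mm | 128 / 125 mm |

- **Heights:** The cap tops read 2–3 mm high, as they already did before anything moved, so I take it as camera offset.
- **Camera disagreement:** The two cameras differ by about 3–6 mm in y. The 6 mm is the amber jar, where the scene view's dark mask also picked up the housing.
- **Not confirmed:** The yellow jar's final position was checked in the top view only, because the arm hid it from the scene camera.
- **Contact:** A rise in the measured force on the floor confirmed contact at each set-down. For the shaker it was small, about 2.7 N, but at the expected height.
- **Arm:** The gripper was open and clear of everything at hand-in.

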